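# Pour panela lumps through the rail funnel

### The job

The steel funnel slides on the counter rail and is clamped between two glass canisters: turn its clamp knob to free it, slide the funnel until it is centred over the open canister, and clamp it fully tight again. Gather all the panela lumps from the board into the aluminium dish, and once the funnel is clamped lift the dish with all of them and tip them through the funnel into the open canister; put any stray lump in too. Then set the empty dish back down upright with its bowl in the middle of the cork mat, leaving the funnel clamped in its place and the salt jar and turner undisturbed.

Things in the scene. Friction and masses are not known exactly. Their poses are not given: they have to be found in the camera images.
- funnel (a joint): position of the sliding funnel carriage along its rail, m, -0.14 to 0.14, 0 at the rail's middle; grows along the +y axis of rail. Slides with about 1.5 N when the clamp is free; held against about 30 N when clamped tight. It can be dragged by its clamp knob.
- clamp (a joint): angle of the clamp knob, rad: 0 fully loose (stop), 1.25 fully tight (stop); grows clockwise seen from above. The brake pad begins to grip at about 0.35 and is properly tight above 1.0. Turning takes about 0.2 N m; the knob stays where it is left.
- clamp_grip (a point): grip point of the black clamp knob, on its upright turning axis, about 195 mm above the counter. The knob's bar grip is 46 mm long, 14 mm thick, and reaches from 25 mm below to 7 mm above this point. The point turns with the knob, its x axis along the bar; at joint value 0 the bar lies along rail's x axis. The carriage block below (52 x 64 mm) has its top 37 mm below.
- funnel_mouth (a point): centre of the funnel's round mouth (rim plane, 160 mm above the counter); inner diameter 128 mm, outer 136 mm. It lies 115 mm to the -x side of the knob axis in rail's frame and moves with the carriage.
- funnel_outlet (a point): centre of the funnel's round outlet, straight below the mouth, 94 mm above the counter; inner diameter 88 mm, outer 96 mm
- rail: fixed steel rail, 24 x 16 mm, 400 mm long along its own y axis at 125 mm height, on two posts 190 mm either side of the middle; origin on the counter below the rail's middle, z up. It does not move. The canisters stand in line 115 mm to its -x side.
- canister: the open round glass canister, empty, 78 mm high, outer diameter 126 mm at the rim, 4 mm wall, 6 mm floor; origin at the centre of its underside. It does not move.
- lidded: the other glass canister, full and closed with a wooden lid, 88 mm high over the lid, 128 mm across; origin at the centre of its underside. It does not move. Not to be used.
- dish: small aluminium dish with a black handle, loose, about 0.16 kg. Origin at the underside of its bowl, in the middle; z up. Bowl 105 mm long (x from -51 to +54 mm), 90 mm wide (y); walls 3 mm thick and 30 mm high on both sides and the back (-x); open at the front (+x), where over the last 27 mm the 3 mm floor rises at 15 degrees to the pouring lip.
- dish_lip (a point): middle of the dish's pouring lip: x = +54 mm, 9 mm above its underside. The lumps slide out over it when the dish is tipped forward by about 60 degrees.
- dish_handle (a point): grip point in the middle of the dish's straight black handle: x = -82 mm, 23 mm above the dish's underside. The handle runs along the dish's x axis from -51 to -113 mm; it is 16 mm wide (y) and 22 mm high, so it is gripped from above across its width.
- mat: thin cork mat, fixed, 130 x 130 x 4 mm, on which the dish stands; origin at the centre of its underside
- board: wooden board, fixed, 160 (x) x 190 (y) x 12 mm, on which the lumps lie; origin at the centre of its underside
- salt: glass salt jar with a twist cap, 60 mm across, 90 mm high, loose; leave alone. Origin at the centre of its underside
- turner: blue silicone turner lying on the black griddle to the right, loose; leave alone. Origin at the underside of its middle
- lump0: brown panela lump, a rounded block 32 (x) x 24 (y) x 22 (z) mm, 28 g, loose; origin at its centre; may be absent
- lump1: brown panela lump, a rounded block 32 (x) x 24 (y) x 22 (z) mm, 28 g, loose; origin at its centre; may be absent
- lump2: brown panela lump, a rounded block 32 (x) x 24 (y) x 22 (z) mm, 28 g, loose; origin at its centre; may be absent
- lump3: brown panela lump, a rounded block 32 (x) x 24 (y) x 22 (z) mm, 28 g, loose; origin at its centre; may be absent
- lump4: brown panela lump, a rounded block 32 (x) x 24 (y) x 22 (z) mm, 28 g, loose; origin at its centre; may be absent
- lump5: brown panela lump, a rounded block 32 (x) x 24 (y) x 22 (z) mm, 28 g, loose; origin at its centre; may be absent

How it is judged (in metres and radians):
On the way, in this order (a step that is already met when the one before it is completed fails the run):
1. the clamp knob is turned loose (value of joint clamp below 0.4 rad), for 0.1 s.
2. the funnel is centred over the open canister (15 mm) and clamped tight (knob above 1.0) (horizontal distance between funnel_outlet and canister below 0.015 m and value of joint clamp above 1 rad), for 0.3 s.
3. the dish is lifted clear of its mat with all the lumps in it (all of step 2 and height (world z) of dish above 0.05 m and angle between dish's own z axis and vertical below 0.4 rad and x of lump0 in the frame of dish between -0.055 and 0.06 m and y of lump0 in the frame of dish between -0.05 and 0.05 m and z of lump0 in the frame of dish between 0 and 0.07 m and x of lump1 in the frame of dish between -0.055 and 0.06 m and y of lump1 in the frame of dish between -0.05 and 0.05 m and z of lump1 in the frame of dish between 0 and 0.07 m and x of lump2 in the frame of dish between -0.055 and 0.06 m and y of lump2 in the frame of dish between -0.05 and 0.05 m and z of lump2 in the frame of dish between 0 and 0.07 m and x of lump3 in the frame of dish between -0.055 and 0.06 m and y of lump3 in the frame of dish between -0.05 and 0.05 m and z of lump3 in the frame of dish between 0 and 0.07 m and x of lump4 in the frame of dish between -0.055 and 0.06 m and y of lump4 in the frame of dish between -0.05 and 0.05 m and z of lump4 in the frame of dish between 0 and 0.07 m and x of lump5 in the frame of dish between -0.055 and 0.06 m and y of lump5 in the frame of dish between -0.05 and 0.05 m and z of lump5 in the frame of dish between 0 and 0.07 m).
4. the dish is tipped over the clamped funnel (all of step 2 and angle between dish's own z axis and vertical above 0.6 rad and horizontal distance between dish and funnel_mouth below 0.15 m and height (world z) of dish above 0.15 m).
At the end, for the whole second after the job is handed in: All lumps present lie at rest in the open canister (within 60 mm of its axis, below 75 mm height); the funnel is within 15 mm of centred over it with the clamp knob above 1.0 rad; the dish stands upright (tilt under 0.1 rad) at rest on the mat, its origin within 40 mm of the mat's centre (all of step 2 and horizontal distance between dish and mat below 0.04 m and angle between dish's own z axis and vertical below 0.1 rad and height (world z) of dish below 0.012 m and linear speed of each of dish, lump0, lump1, lump2, lump3, lump4, lump5 below 0.02 m/s and horizontal distance between each of lump0, lump1, lump2, lump3, lump4, lump5 and canister below 0.06 m and height (world z) of each of lump0, lump1, lump2, lump3, lump4, lump5 below 0.075 m); the robot touches nothing.
It fails at once if the salt jar is knocked aside or over (distance of salt from where it was at the start of the episode above 0.04 m or angle between salt's own z axis and vertical above 0.5 rad).
It fails at once if the turner is disturbed (distance of turner from where it was at the start of the episode above 0.04 m).
Of lump0, lump1, lump2, lump3, lump4, lump5 only 4 to 6 are there at a start; the rules pass over those that are not, and their reading is None.
At some moment in a run one of lump0, lump1, lump2, lump3, lump4, lump5 may be knocked a few centimetres aside while the robot is not near it.
It also fails if it takes over 210 s, if anything falls off the work surface, if the arm or the gripper's body presses on something with over 40 N, if the wrist force passes 120 N, or if a joint passes its speed limit or range.

### The arm

A 6-joint arm with a two-finger parallel gripper is mounted at the origin on the work surface. World frame = base frame: x ahead of the robot, y to its left, z up, the work surface at z = 0. Lengths are in mm, angles in rad, forces in N, time in s.
With the tool pointing down it reaches from about 400 to 825 mm from the base axis. Payload 7 kg.
Tool frame: the origin (TCP) lies at the very end of the fingers, on their centre line; the grasp point (between the pads) lies env.hold_point_z behind it (env.hold_point_z is the distance from the TCP to the grasp point, in mm); z points along the fingers, y is the line along which they close (so a half turn about z gives the same grasp; the last joint's range is limited). The gripper opens to 88 mm and grips with 3 to 60 N. Pads are 19 mm wide; open, the fingers measure 130 mm over their backs; the gripper's body (78 mm by 193 mm) begins 47 mm behind the grasp point.
Start: joints at [-1.058, 0.359, 0.012, 0, -1.224, -0.288], TCP at [150.44, -657.999, 226.561] pointing down, gripper open.
Joint ranges: [-3.07, 3.07], [-1.43, 2.12], [-1.02, 1.25], [-3.03, 1.67], [-3.05, -0], [-3.03, 3.03]. Speed limits (rad/s): [2.39, 2.39, 3.01, 3.14, 3.14, 3.14].

### API

Orientations are given as a unit quaternion [x, y, z, w].
In Python, from station import env gives the robot as it stands. The module is installed in compiled form; this text tells all that it offers.
- The arm moves only by the tool send_rows, never from a script. Its argument "steps" is a list of rows, each a list of 7 numbers: the opening, from -1 (shut) to 1 (fully open), then the shift along the tool's x, y, z as a fraction of full scale, then the turn, a rotation vector about the tool's x, y, z as a fraction of full scale. In form: [[hand, dx, dy, dz, rx, ry, rz], ...]. A call has 1 to 8 rows; each row shifts and turns the commanded pose from where the row before left it, along the tool's axes as they then stand; what a row does not reach is not made up. Full scale, the value 1, is 0.1 m for a shift and pi rad for a turn. A row lasts 1/12 s, in which the tool goes at most 41.7 mm and 7.16 degrees, less where a joint would pass 70% of its speed; a pose out of reach is approached as far as the arm can. A call with a number of a shift or a turn outside -1 to 1 is refused whole. A call with a gripper value outside its range is refused whole. The fingers move at their own pace and stop on an object; the grip force is fixed at half the most. Time passes only in rows, so rows that do not move let the fingers close. It gives the time, the measured TCP pose, the force, the opening and the grip force at its end, in the units of the state.
- env.get_obs(): the state, without advancing time (a new reading comes with each control period).
- env.read_camera(name): name is "side" or "top"; returns a dict with "color" (480x640x3 uint8, blue, green, red), "depth" (480x640 float32, mm along the optical axis (not along the pixel's ray), 0 where there is no reading), "fovy" (degrees; the focal length in pixels is half the picture's height over the tangent of half this angle, whatever the lens; pixels are square), "cx", "cy" (the principal point, pixels), "dist" ([k1, k2, p1, p2, k3] as OpenCV has them; the pictures are not rectified), "R" (3x3) and "t" (3): a world point X has camera coordinates R X + t. Camera axes: x right, y down, z forward; pixel columns grow to the right and rows downward; lengths in mm; the calibration is good to about 2 mm. A picture is of the moment at which its call begins.
- env.close_job(): hands the job in; it is judged then, once.
The state is a dict: "t": time; "joint_positions": joint angles; "dq": joint speeds; "joint_efforts": joint torques, N m; "tcp_pos": TCP position; "tcp_rot": TCP orientation; "wrist_force": force on the tool from outside, world axes, zero at the start; "torque": the same for the moment, N m; "grip_width": finger opening in mm; "grasp_force": force on a finger pad.
Only numpy, scipy, OpenCV 4.12 (cv2) and the standard library are available. Lean on these libraries where they do the work, as an engineer would, in place of code of your own. Each camera call takes 0.05 s, during which the arm holds its last target. There are 200 camera calls.

## Working session

There is one attempt and no reset: what is moved stays moved. The work goes in short steps, Python scripts to look and compute and a tool call to move; the robot and the scene stay as the last step left them, time stands still between calls to the robot, and variables do not carry over. Pictures are saved under pics/ and viewed, at most 14 in all, crops included, and the job is handed in when it is done.

Besides the shell and the picture viewer there is one more tool, called after ">>>" as name(argument=value, ...) on one line, values as JSON. send_rows: Moves the arm, as the interface text tells. Shift numbers are shares of 0.1 m and turn numbers shares of pi rad, none past 1 either way. Its arguments: {"type":"object","properties":{"steps":{"type":"array","items":{"type":"array","items":{"type":"number","minimum":-1,"maximum":1}}}},"required":["steps"]}

```bash
mkdir -p pics
cat > h.py <<'E'
import numpy as np, cv2
from station import env
from scipy.spatial.transform import Rotation as Rn
def cam(n):
    c=env.read_camera(n); f=240/np.tan(np.radians(c['fovy'])/2)
    c['K']=np.array([[f,0,c['cx']],[0,f,c['cy']],[0,0,1.]]); c['R']=np.array(c['R']);c['t']=np.array(c['t']);c['dist']=np.array(c['dist'],float); return c
def rays(c,px):
    p=cv2.undistortPoints(np.array(px,float).reshape(-1,1,2),c['K'],c['dist']).reshape(-1,2)
    d=np.c_[p,np.ones(len(p))]; return -c['R'].T@c['t'], d@c['R'], d
def onplane(c,px,z):
    o,w,_=rays(c,px); return o+w*((z-o[2])/w[:,2])[:,None]
def bydepth(c,px):
    o,w,_=rays(c,px); D=np.array([c['depth'][int(round(v)),int(round(u))] for u,v in px]); return o+w*D[:,None]
def cloud(c):
    v,u=np.mgrid[0:480,0:640]; px=np.c_[u.ravel(),v.ravel()]
    o,w,_=rays(c,px); P=o+w*c['depth'].ravel()[:,None]; P[c['depth'].ravel()==0]=np.nan
    return P.reshape(480,640,3)
def project(c,X):
    return cv2.projectPoints(np.array(X,float).reshape(-1,1,3),cv2.Rodrigues(c['R'])[0],c['t'],c['K'],c['dist'])[0].reshape(-1,2)
E
python3 - <<'E'
from h import *
for n in('side','top'):
    c=cam(n); cv2.imwrite(f'pics/{n}0.png',c['color']); print(n,-c['R'].T@c['t'],c['R'][2],c['fovy'],c['dist'],(c['depth']>0).mean())
print(env.hold_point_z,env.get_obs())
E
```

```text
side [ 186.59943318 1065.31571018  850.21956258] [ 0.22141369 -0.83558918 -0.50275908] 47.24695941513753 [0.00482583 0.         0.         0.         0.        ] 0.9960709635416667
top [ 230.22381501 -132.14449729 1448.90278702] [ 0.20962049 -0.01715302 -0.97763236] 51.51123852448774 [-0.04087456  0.          0.          0.          0.        ] 0.9961067708333333
18.8 {'t': 0.1, 'joint_positions': array([-1.05790628e+00,  3.59292629e-01,  1.11639521e-02, -2.95505545e-04,
       -1.22408832e+00, -2.88113573e-01]), 'dq': array([-9.35460770e-05, -1.99168119e-03,  2.16130056e-03, -6.02691415e-04,
        7.58968553e-04, -9.88475173e-04]), 'joint_efforts': array([ 7.39514253e-04, -5.84163952e+01,  2.93754905e+01,  7.01554924e+00,
        1.02600738e-02, -7.24478900e-05]), 'tcp_pos': array([ 150.33560674, -657.60853763,  225.73922075]), 'tcp_rot': array([-1.12101771e-01,  9.93696467e-01,  7.08287184e-04, -1.49014274e-04]), 'wrist_force': array([-0.24651924,  0.57248065, -0.17000132]), 'torque': array([0.06211213, 0.02512729, 0.0035063 ]), 'grasp_force': 0.0, 'grip_width': 87.71745624029792}
```

View pics/top0.png

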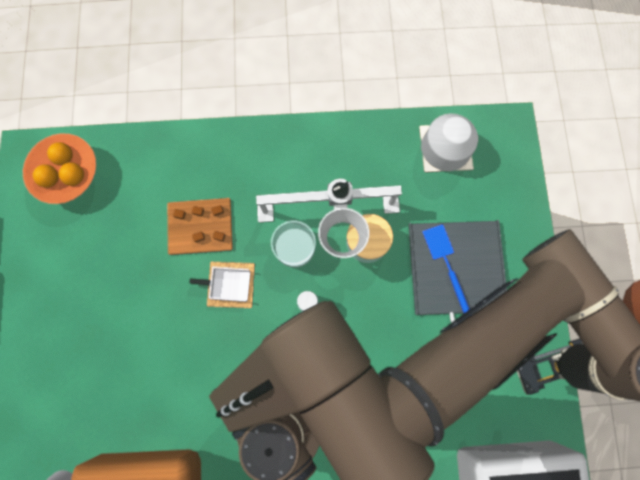

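View pics/side0.png

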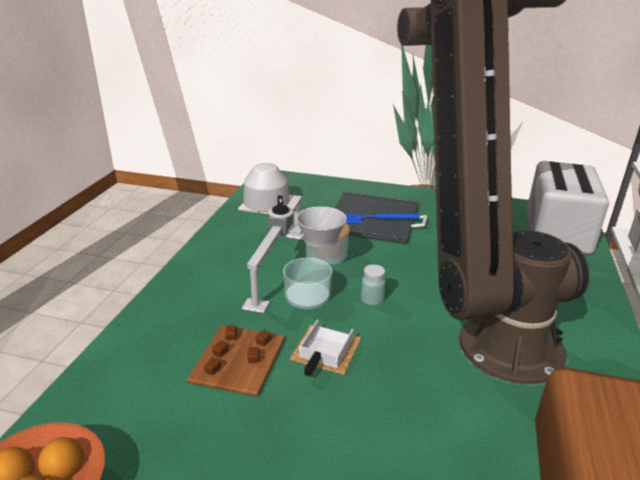

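The top view shows the funnel mouth at (344,233) over the lidded canister at (370,237), the open canister at (294,243) and the knob at (341,188). There are five lumps on the board around (200,225), the dish bowl is at (231,286) with its handle to the left, and the salt jar is at (307,301). The side view shows the same layout and confirms five lumps.

```bash
cat > m.py <<'E'
from h import *
def lumps(c,zc=23,lo=(0,0)):
    hsv=cv2.cvtColor(c['color'],cv2.COLOR_BGR2HSV); return hsv
E
python3 - <<'E'
from h import *
T=cam('top');S=cam('side')
cv2.imwrite('pics/topc.png',cv2.resize(T['color'][165:325,160:420],None,fx=3,fy=3,interpolation=cv2.INTER_CUBIC))
cv2.imwrite('pics/sidec.png',cv2.resize(S['color'][180:400,180:400],None,fx=2.7,fy=2.7,interpolation=cv2.INTER_CUBIC))
for n,c in(('top',T),('side',S)):
    P=cloud(c); hsv=cv2.cvtColor(c['color'],cv2.COLOR_BGR2HSV)
    for z in (20,26): pass
    # height-based lumps: near board
    x,y,z=P[...,0],P[...,1],P[...,2]
    m=((z>17)&(z<50)&(hsv[...,2]<120)&(hsv[...,0]<20)&(hsv[...,1]>120)&(x>350)&(x<700)&(y>50)&(y<400)).astype(np.uint8)
    k,l,st,ce=cv2.connectedComponentsWithStats(m)
    for i in range(1,k):
        if st[i,4]>8: 
            q=P[l==i]; print(n,'lump',st[i,4],ce[i].round(1),np.nanmedian(q,0).round(1),np.nanpercentile(q[:,2],95).round(1))
    # ring at z~160
    m=(z>153)&(z<166)&(x>350)&(x<700)&(y>-250)&(y<100)
    q=P[m]; print(n,'z160',len(q))
    if len(q)>20:
        A=np.c_[2*q[:,:2],np.ones(len(q))]; 
        s=np.linalg.lstsq(A,(q[:,:2]**2).sum(1),rcond=None)[0]; print(s[:2],np.sqrt(s[2]+s[0]**2+s[1]**2))
    for nm,a,b,X in (('knob',180,215,(400,800)),('rail',115,137,(400,800)),('jar',80,95,(300,480)),('lid',82,95,(430,640)),('can',70,81,(430,640))):
        m=(z>a)&(z<b)&(x>X[0])&(x<X[1])&(y>-300)&(y<150); q=P[m]
        if len(q): print(n,nm,len(q),q.mean(0).round(1),q.min(0).round(0),q.max(0).round(0))
E
```

```text
top lump 20 [201.2 212.8] [621.7 201.5  28.4] 32.9
top lump 24 [219.6 212.4] [620.3 146.4  29.5] 35.7
top lump 16 [182.9 215.8] [616.3 256.1  28.6] 36.8
top lump 23 [201.1 238.5] [544.1 201.5  27.8] 35.0
top lump 13 [223.  237.7] [545.2 138.2  29. ] 34.2
top z160 467
[ 544.49782708 -206.45699421] 75.59797408829633
top knob 127 [ 625.  -204.1  197.7] [ 613. -227.  180.] [ 642. -181.  207.]
top rail 1327 [ 592.9 -152.5  129.4] [ 458. -300.  115.] [641.  27. 137.]
top jar 445 [ 398.2 -167.8   88.8] [ 321. -299.   80.] [480. -16.  95.]
top lid 685 [ 507.9 -261.5   88.2] [ 450. -300.   82.] [619.  21.  95.]
top can 215 [514.5 -67.6  76.7] [ 447. -296.   70.] [622.  23.  81.]
side lump 130 [230.9 332.2] [626.1 165.6  32.1] 36.7
side lump 151 [263.1 337.2] [549.5 159.3  31.8] 36.2
side lump 175 [219.9 348.2] [628.5 220.5  31.7] 36.3
side lump 135 [253.  354.4] [551.3 221.2  33.1] 36.6
side lump 191 [212.4 365.5] [621.  274.8  31.4] 36.1
side z160 362
[ 545.2454587  -193.52583428] 75.15129132923522
side knob 80 [ 625.  -192.3  196.4] [ 614. -225.  181.] [ 640. -173.  207.]
side rail 1235 [ 577.  -142.7  128.4] [ 456. -300.  115.] [654.  31. 137.]
side jar 358 [ 379.4 -136.    88.6] [ 318. -298.   80.] [479. -14.  95.]
side lid 129 [ 509.  -183.9   88.2] [ 450. -298.   82.] [634.  29.  95.]
side can 433 [514.4 -69.5  75.4] [ 449. -280.   70.] [632.  29.  81.]
```

View pics/topc.png

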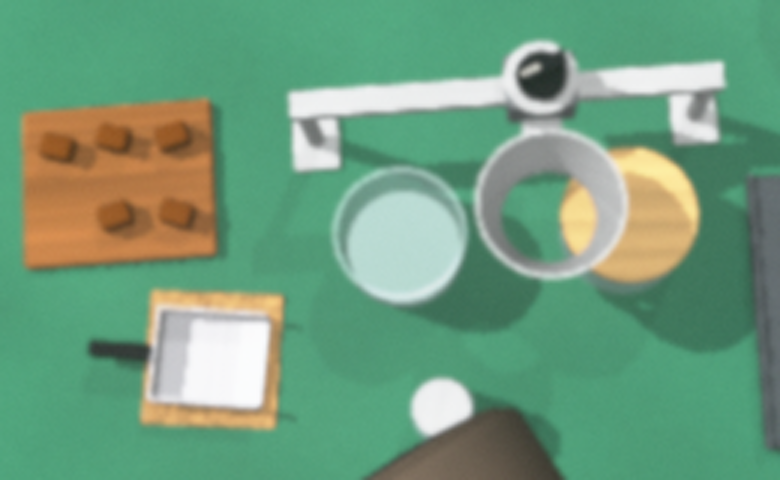

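View pics/sidec.png

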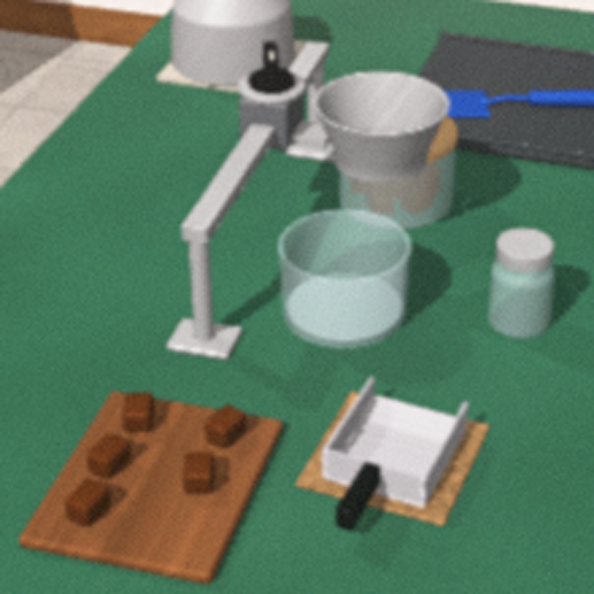

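The top crop shows the mouth centre at (552,203), open canister rim at (400,235), knob at (540,73) and rail ends at (290,105) and (724,75). The side crop shows the mouth at (383,117), canister rim at (345,245) and the near rail end at (198,236). Depth positions from the two views differ by about 13 mm in y, so I'll triangulate from colour rays instead.

```bash
cat >> h.py <<'E'
def tri(a,pa,b,pb):
    o1,w1,_=rays(a,[pa]);o2,w2,_=rays(b,[pb]);w1=w1[0]/np.linalg.norm(w1);w2=w2[0]/np.linalg.norm(w2)
    s=np.linalg.lstsq(np.c_[w1,-w2],o2-o1,rcond=None)[0]; p,q=o1+s[0]*w1,o2+s[1]*w2
    return (p+q)/2, np.linalg.norm(p-q)
def lumpblobs(c,roi):
    x0,y0,x1,y1=roi; hsv=cv2.cvtColor(c['color'],cv2.COLOR_BGR2HSV)
    m=((hsv[...,0]<20)|(hsv[...,0]>170))&(hsv[...,1]>110)&(hsv[...,2]<125); k=np.zeros_like(m);k[y0:y1,x0:x1]=1
    n,l,st,ce=cv2.connectedComponentsWithStats((m&k).astype(np.uint8)); return [(st[i,4],ce[i]) for i in range(1,n) if st[i,4]>12]
E
python3 - <<'E'
from h import *
T=cam('top');S=cam('side')
t=lambda u,v:((u+.5)/3-.5+160,(v+.5)/3-.5+165); s=lambda u,v:((u+.5)/2.7-.5+180,(v+.5)/2.7-.5+180)
for n,a,b in (('rail near',(290,105),(198,236)),('rail far',(724,75),(312,46)),('mouth',(552,203),(383,117)),('canrim',(400,235),(345,245)),('salt top',(442,407),(525,245)),
  ('lid',(630,215),(420,125)),('cap',(540,73),(272,80)),('board TL',(23,115),(20,543)),('board TR',(210,99),(113,392)),('board BR',(215,255),(285,420)),('board BL',(27,268),(210,579)),
  ('mat TL',(152,290),(296,484)),('mat TR',(284,295),(355,392)),('mat BR',(274,429),(489,425)),('mat BL',(140,424),(443,523)),('handle end',(91,348),(347,518))):
    print(n,*[q.round(1) for q in tri(T,t(*a),S,s(*b))])
bt=lumpblobs(T,(165,195,236,256));bs=lumpblobs(S,(185,320,290,395))
for a in bt:print('T',a[0],a[1].round(1),onplane(T,[a[1]],28)[0].round(1))
for a in bs:print('S',a[0],a[1].round(1),onplane(S,[a[1]],24)[0].round(1))
for c,nm,px in((T,'T',[t(80,240),t(130,260),t(60,300)]),(S,'S',[s(150,500),s(100,350),s(210,560)])): print(nm,bydepth(c,px).round(1))
E
```

```text
rail near [623.   26.2 125.1] 4.4
rail far [ 635.  -375.2  125.8] 6.1
mouth [ 513.5 -207.7  142. ] 4.5
canrim [508.8 -66.7  76.7] 2.8
salt top [343.8 -98.6  87.5] 0.4
lid [ 499.8 -282.3   98.1] 20.3
cap [ 628.1 -203.1  169.2] 2.7
board TL [665.9 309.9   6.5] 0.8
board TR [670.7 120.8   9.1] 0.1
board BR [510.7 118.   11.9] 0.2
board BL [509.5 304.4   6.2] 1.2
mat TL [480.7 182.1   2.4] 0.5
mat TR [467.5  52.6   2.1] 2.7
mat BR [339.8  65.9   3.9] 1.9
mat BL [351.6 194.8   4.2] 2.0
handle end [422.3 235.2  28.7] 2.1
T 39 [220.1 212.3] [621.4 146.3  28. ]
T 28 [201.1 212.7] [623.4 202.5  28. ]
T 27 [182.4 215.9] [617.  258.1  28. ]
T 31 [201.2 238.2] [546.3 202.6  28. ]
T 19 [223.2 237.6] [544.5 138.4  28. ]
S 206 [232.8 332.8] [625.5 157.   24. ]
S 211 [264.2 337.8] [549.6 153.5  24. ]
S 97 [269.7 366.9] [505.7 239.7  24. ]
S 532 [217.6 357.4] [625. 243.  24.]
S 237 [255.5 354.5] [548.8 211.8  24. ]
S 15 [221.1 387.9] [580.6 324.6  24. ]
T [[533.4 251.1   9.6]
 [510.  201.1  12.9]
 [476.5 273.7  -1.2]]
S [[583.9 244.   13.6]
 [713.6  55.4  -1.2]
 [513.9 293.5  14.4]]
```

Run:
```python
from h import *
T=cam('top');S=cam('side')
t=lambda u,v:((u+.5)/3-.5+160,(v+.5)/3-.5+165); s=lambda u,v:((u+.5)/2.7-.5+180,(v+.5)/2.7-.5+180)
def circ(c,px,z):
    q=onplane(c,px,z)[:,:2]; A=np.c_[2*q,np.ones(len(q))]; r=np.linalg.lstsq(A,(q**2).sum(1),rcond=None)[0]; return r[:2].round(1),np.sqrt(r[2]+r[:2]@r[:2]).round(1)
print('mouth T',circ(T,[t(476,200),t(628,203),t(552,127),t(552,278)],160),'S',circ(S,[s(316,118),s(449,118),s(384,74),s(376,160)],160))
print('can T',circ(T,[t(331,235),t(467,235),t(400,166),t(400,304)],78),'S',circ(S,[s(278,248),s(411,247),s(347,211),s(345,284)],78))
def black(c,box):
    x0,y0,x1,y1=box; g=c['color'].max(2); m=np.zeros_like(g); m[y0:y1,x0:x1]=(g[y0:y1,x0:x1]<60); return m
for n,c,b in(('T',T,(325,175,358,205)),('S',S,(265,190,298,225))):
    m=black(c,b); v,u=np.nonzero(m); print(n,len(u),u.mean(),v.mean(),u.min(),u.max(),v.min(),v.max())
    cv2.imwrite(f'pics/k{n}.png',cv2.resize(c['color'][b[1]-5:b[3]+5,b[0]-5:b[2]+5],None,fx=12,fy=12,interpolation=cv2.INTER_CUBIC))
a=cv2.imread('pics/kT.png');b=cv2.imread('pics/kS.png');h=max(a.shape[0],b.shape[0])
pad=lambda i:cv2.copyMakeBorder(i,0,h-i.shape[0],0,0,0)
im=cv2.hconcat([pad(a),pad(b)]);print(im.shape,a.shape);cv2.imwrite('pics/knob.png',cv2.resize(im,None,fx=.75,fy=.75))
```

```text
mouth T (array([ 513.1, -206.5]), np.float64(67.9)) S (array([ 505.4, -179.8]), np.float64(78.3))
can T (array([507.8, -66.1]), np.float64(64.8)) S (array([509.6, -63.2]), np.float64(62.8))
T 102 341.6078431372549 190.65686274509804 334 347 184 196
S 133 280.1578947368421 208.06766917293234 273 290 196 223
(540, 1032, 3) (480, 516, 3)
```

View pics/knob.png

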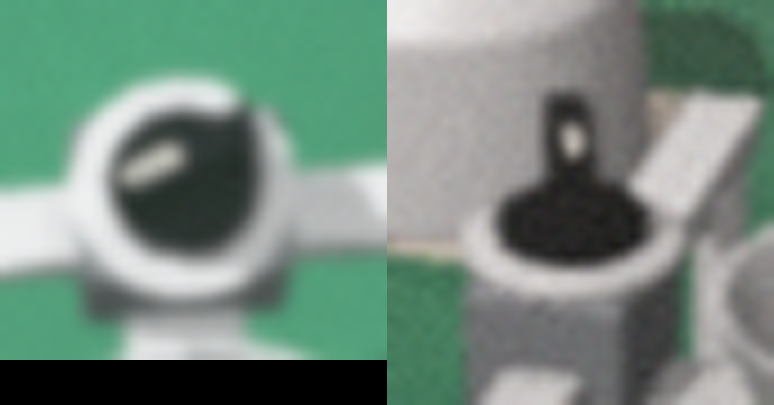

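The left half (top view) shows the knob disc at about (185,185) with its bar running up-right, at a world angle of about -65°. In the right half (side view) the bar is seen end-on at (570,140), so the clamp is near 1.15 rad. The knob axis is at about (628,-203), and the funnel has to slide about 141 mm along +y.

```bash
cat >> h.py <<'E'
def Rdown(yaw): # tool z down, tool y at world angle yaw (deg)
    a=np.radians(yaw); y=np.array([np.cos(a),np.sin(a),0]); z=np.array([0,0,-1.]); return np.c_[np.cross(y,z),y,z]
def plan(R,*pts,R0=None,p0=None,step=.4):
    o=env.get_obs(); R0=Rn.from_quat(o['tcp_rot']).as_matrix() if R0 is None else R0; p=np.array(o['tcp_pos']) if p0 is None else np.array(p0,float)
    r=Rn.from_matrix(R0.T@R).as_rotvec()/np.pi; n=int(np.ceil(np.linalg.norm(r)/.0385)) or 1; print('TURN',n,'x',(r/n).round(4))
    for q in pts:
        d=R.T@(np.array(q,float)-p)/100; n=int(np.ceil(np.linalg.norm(d)/step)) or 1; print('SHIFT',n,'x',(d/n).round(3)); p=np.array(q,float)
def st():
    o=env.get_obs(); R=Rn.from_quat(o['tcp_rot']).as_matrix(); print('t',round(o['t'],2),'p',np.round(o['tcp_pos'],1),'yaw',np.degrees(np.arctan2(R[1,1],R[0,1])).round(1),'z',R[:,2].round(3),'w',round(o['grip_width'],1),'gf',round(o['grasp_force'],1),'F',np.round(o['wrist_force'],1),'M',np.round(o['torque'],2),'q',np.round(o['joint_positions'],2))
E
python3 - <<'E'
from h import *
T=cam('top');S=cam('side')
print(tri(T,(320+185/9-.5,170+148/9-.5),S,(260+183/9-.5,185+95/9-.5)))
plan(Rdown(25),(150,-658,280),(628,-203,280),(628,-203,177))
E
```

```text
(array([ 625.70100973, -201.83247725,  212.20783858]), np.float64(2.69292962312252))
TURN 12 x [ 0.     -0.      0.0361]
SHIFT 2 x [ 0.001 -0.002 -0.267]
SHIFT 17 x [0.124 0.368 0.   ]
SHIFT 3 x [0.    0.    0.343]
```

>>> send_rows(steps=[[1, 0, 0, -0.27, 0, 0, 0.036], [1, 0, 0, -0.27, 0, 0, 0.036], [1, 0, 0, 0, 0, 0, 0.036], [1, 0, 0, 0, 0, 0, 0.036], [1, 0, 0, 0, 0, 0, 0.036], [1, 0, 0, 0, 0, 0, 0.036], [1, 0, 0, 0, 0, 0, 0.036], [1, 0, 0, 0, 0, 0, 0.036]])

```text
t: 1.17
tcp_pos: [150.4, -658.0, 280.6]
tcp_rot: [0.336, 0.942, -0.0, 0.0]
wrist_force: [0.5, -0.3, -0.1]
grip_width: 87.6
grasp_force: 0.0
```

>>> send_rows(steps=[[1, 0, 0, 0, 0, 0, 0.036], [1, 0, 0, 0, 0, 0, 0.036], [1, 0, 0, 0, 0, 0, 0.036], [1, 0, 0, 0, 0, 0, 0.037], [1, 0.124, 0.368, 0, 0, 0, 0], [1, 0.124, 0.368, 0, 0, 0, 0], [1, 0.124, 0.368, 0, 0, 0, 0], [1, 0.124, 0.368, 0, 0, 0, 0]])

```text
t: 1.83
tcp_pos: [263.7, -549.8, 280.5]
tcp_rot: [0.538, 0.843, -0.0, 0.0]
wrist_force: [0.5, 0.3, -0.5]
grip_width: 87.8
grasp_force: 0.0
```

>>> send_rows(steps=[[1, 0.124, 0.368, 0, 0, 0, 0], [1, 0.124, 0.368, 0, 0, 0, 0], [1, 0.124, 0.368, 0, 0, 0, 0], [1, 0.124, 0.368, 0, 0, 0, 0], [1, 0.124, 0.368, 0, 0, 0, 0], [1, 0.124, 0.368, 0, 0, 0, 0], [1, 0.124, 0.368, 0, 0, 0, 0], [1, 0.124, 0.368, 0, 0, 0, 0]])

```text
t: 2.5
tcp_pos: [489.2, -335.3, 281.0]
tcp_rot: [0.538, 0.843, 0.0, 0.0]
wrist_force: [1.1, 0.1, -0.0]
grip_width: 87.8
grasp_force: 0.0
```

>>> send_rows(steps=[[1, 0.124, 0.368, 0, 0, 0, 0], [1, 0.124, 0.368, 0, 0, 0, 0], [1, 0.124, 0.368, 0, 0, 0, 0], [1, 0.124, 0.368, 0, 0, 0, 0], [1, 0.124, 0.368, 0, 0, 0, 0], [1, 0, 0, 0, 0, 0, 0], [1, 0, 0, 0, 0, 0, 0]])

```text
t: 3.08
tcp_pos: [630.0, -201.2, 279.6]
tcp_rot: [0.537, 0.844, -0.0, -0.001]
wrist_force: [-0.6, -1.1, -0.1]
grip_width: 87.9
grasp_force: 0.0
```

Run:
```python
from h import *
st(); plan(Rdown(25),(628,-203,279),(628,-203,179))
c=cam('side'); cv2.imwrite('pics/s1.png',cv2.resize(c['color'][60:300,180:480],None,fx=2,fy=2))
```

```text
t 3.08 p [ 630.  -201.2  279.6] yaw 25.1 z [-0.001  0.    -1.   ] w 87.9 gf 0.0 F [-0.6 -1.1 -0.1] M [-0.13  0.03 -0.02] q [-0.01  0.31  0.06 -0.   -1.32 -2.69]
TURN 1 x [-0.0003 -0.0002  0.0006]
SHIFT 1 x [-0.008 -0.026  0.006]
SHIFT 3 x [0.    0.    0.333]
```

View pics/s1.png

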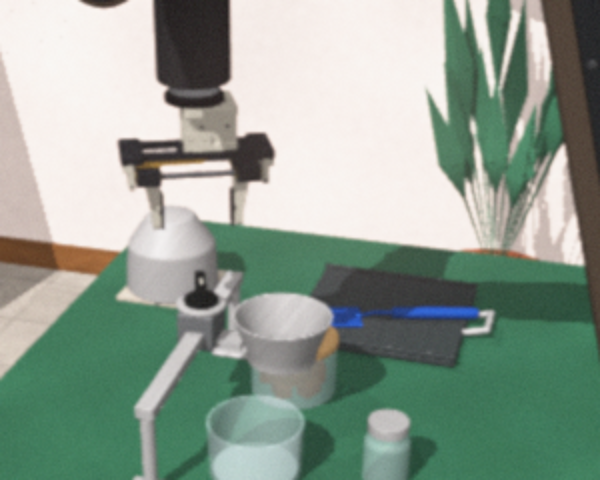

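The gripper hovers above the knob at (200,290). Joint 6 is near its limit in this yaw, so I'll use the half-turn grasp instead.

>>> send_rows(steps=[[1, 0, 0, 0, 0, 0, -0.0385], [1, 0, 0, 0, 0, 0, -0.0385], [1, 0, 0, 0, 0, 0, -0.0385], [1, 0, 0, 0, 0, 0, -0.0385], [1, 0, 0, 0, 0, 0, -0.0385], [1, 0, 0, 0, 0, 0, -0.0385], [1, 0, 0, 0, 0, 0, -0.0385], [1, 0, 0, 0, 0, 0, -0.0385]])

```text
t: 3.8
tcp_pos: [627.9, -204.3, 281.1]
tcp_rot: [0.082, 0.997, -0.0, 0.0]
wrist_force: [0.4, 0.1, -0.2]
grip_width: 87.6
grasp_force: 0.0
```

>>> send_rows(steps=[[1, 0, 0, 0, 0, 0, -0.0385], [1, 0, 0, 0, 0, 0, -0.0385], [1, 0, 0, 0, 0, 0, -0.0385], [1, 0, 0, 0, 0, 0, -0.0385], [1, 0, 0, 0, 0, 0, -0.0385], [1, 0, 0, 0, 0, 0, -0.0385], [1, 0, 0, 0, 0, 0, -0.0385], [1, 0, 0, 0, 0, 0, -0.0385]])

```text
t: 4.47
tcp_pos: [627.9, -204.3, 281.1]
tcp_rot: [-0.391, 0.92, -0.0, 0.0]
wrist_force: [0.5, 0.0, -0.4]
grip_width: 87.8
grasp_force: 0.0
```

>>> send_rows(steps=[[1, 0, 0, 0, 0, 0, -0.0385], [1, 0, 0, 0, 0, 0, -0.0385], [1, 0, 0, 0, 0, 0, -0.0385], [1, 0, 0, 0, 0, 0, -0.0385], [1, 0, 0, 0, 0, 0, -0.0385], [1, 0, 0, 0, 0, 0, -0.0385], [1, 0, 0, 0, 0, 0, -0.0385], [1, 0, 0, 0, 0, 0, -0.0385]])

```text
t: 5.13
tcp_pos: [627.9, -204.3, 281.1]
tcp_rot: [0.774, -0.633, 0.0, -0.0]
wrist_force: [0.5, 0.3, 0.5]
grip_width: 87.9
grasp_force: 0.0
```

>>> send_rows(steps=[[1, 0, 0, 0, 0, 0, -0.0385], [1, 0.01, 0.026, 0, 0, 0, -0.0375], [1, 0, 0, 0.333, 0, 0, 0], [1, 0, 0, 0.333, 0, 0, 0], [1, 0, 0, 0.2, 0, 0, 0], [1, 0, 0, 0.134, 0, 0, 0], [1, 0, 0, 0, 0, 0, 0]])

```text
t: 5.72
tcp_pos: [623.9, -205.6, 177.3]
tcp_rot: [0.843, -0.539, -0.002, 0.001]
wrist_force: [-0.4, -0.2, -0.1]
grip_width: 87.9
grasp_force: 0.0
```

Run:
```python
from h import *
st()
```

```text
t 5.72 p [ 623.9 -205.6  177.3] yaw -155.2 z [-0.005  0.001 -1.   ] w 87.9 gf 0.0 F [-0.4 -0.2 -0.1] M [0.01 0.24 0.01] q [-0.02  0.36 -0.09 -0.   -1.12  0.46]
```

>>> send_rows(steps=[[1, -0.01, -0.02, 0, 0, 0, 0], [-1, 0, 0, 0, 0, 0, 0], [-1, 0, 0, 0, 0, 0, 0], [-1, 0, 0, 0, 0, 0, 0], [-1, 0, 0, 0, 0, 0, 0], [-1, 0, 0, 0, 0, 0, 0], [-1, 0, 0, 0, 0, 0, 0], [-1, 0, 0, 0, 0, 0, 0]])

```text
t: 6.38
tcp_pos: [628.1, -203.1, 180.7]
tcp_rot: [0.843, -0.538, 0.0, -0.0]
wrist_force: [0.9, -0.4, -0.3]
grip_width: 46.7
grasp_force: 0.0
```

Run:
```python
from h import *
st()
```

```text
t 6.38 p [ 628.1 -203.1  180.7] yaw -155.1 z [ 0. -0. -1.] w 46.7 gf 0.0 F [ 0.9 -0.4 -0.3] M [-0.01  0.11 -0.02] q [-0.02  0.36 -0.09  0.   -1.12  0.45]
```

>>> send_rows(steps=[[-1, 0, 0, 0, 0, 0, 0], [-1, 0, 0, 0, 0, 0, 0], [-1, 0, 0, 0, 0, 0, 0], [-1, 0, 0, 0, 0, 0, 0], [-1, 0, 0, 0, 0, 0, 0], [-1, 0, 0, 0, 0, 0, 0], [-1, 0, 0, 0, 0, 0, 0]])

```text
t: 6.97
tcp_pos: [628.5, -202.8, 180.5]
tcp_rot: [0.843, -0.538, 0.0, -0.0]
wrist_force: [1.0, 2.4, -0.9]
grip_width: 13.8
grasp_force: 29.9
```

Run:
```python
from h import *
st()
```

```text
t 6.97 p [ 628.5 -202.8  180.5] yaw -155.0 z [ 0.001  0.    -1.   ] w 13.8 gf 29.9 F [ 1.   2.4 -0.9] M [ 0.6  -0.55 -0.05] q [-0.02  0.36 -0.09 -0.   -1.12  0.45]
```

>>> send_rows(steps=[[-1, 0, 0, 0, 0, 0, -0.036], [-1, 0, 0, 0, 0, 0, -0.036], [-1, 0, 0, 0, 0, 0, -0.036], [-1, 0, 0, 0, 0, 0, -0.036], [-1, 0, 0, 0, 0, 0, -0.036], [-1, 0, 0, 0, 0, 0, -0.036], [-1, 0, 0, 0, 0, 0, -0.036], [-1, 0, 0, 0, 0, 0, -0.036]])

```text
t: 7.63
tcp_pos: [627.8, -203.5, 180.5]
tcp_rot: [0.994, -0.112, -0.0, 0.0]
wrist_force: [0.6, -1.7, -0.5]
grip_width: 13.8
grasp_force: 29.9
```

Run:
```python
from h import *
st()
```

```text
t 7.63 p [ 627.8 -203.5  180.5] yaw -102.9 z [-0.    -0.001 -1.   ] w 13.8 gf 29.9 F [ 0.6 -1.7 -0.5] M [-0.69 -0.06 -0.19] q [-0.02  0.36 -0.09  0.   -1.12  1.36]
```

>>> send_rows(steps=[[-1, 0, 0, 0, 0, 0, -0.015], [-1, 0, 0, 0, 0, 0, -0.015], [-1, 0, 0, 0, 0, 0, 0], [-1, 0, 0, 0, 0, 0, 0]])

```text
t: 7.97
tcp_pos: [627.8, -203.5, 180.5]
tcp_rot: [0.998, -0.069, -0.0, 0.0]
wrist_force: [-0.2, -1.8, -1.5]
grip_width: 13.4
grasp_force: 30.0
```

Run:
```python
from h import *
st()
```

```text
t 7.97 p [ 627.8 -203.5  180.5] yaw -97.9 z [-0.001 -0.    -1.   ] w 13.4 gf 30.0 F [-0.2 -1.8 -1.5] M [-0.73  0.08  0.14] q [-0.02  0.36 -0.09  0.   -1.12  1.45]
```

Run:
```python
from h import *
o=env.get_obs();R=Rn.from_quat(o['tcp_rot']).as_matrix();plan(R,o['tcp_pos']+np.array([-.03,1,0])*141,step=.1)
```

```text
TURN 1 x [0. 0. 0.]
SHIFT 15 x [-0.016 -0.093 -0.   ]
```

>>> send_rows(steps=[[-1, 0, -0.02, 0, 0, 0, 0], [-1, -0.01, -0.06, 0, 0, 0, 0], [-1, -0.016, -0.093, 0, 0, 0, 0], [-1, -0.016, -0.093, 0, 0, 0, 0], [-1, -0.016, -0.093, 0, 0, 0, 0], [-1, -0.016, -0.093, 0, 0, 0, 0], [-1, -0.016, -0.093, 0, 0, 0, 0]])

```text
t: 8.55
tcp_pos: [626.9, -146.4, 180.5]
tcp_rot: [0.998, -0.068, 0.0, -0.0]
wrist_force: [2.8, -2.4, -3.4]
grip_width: 13.9
grasp_force: 29.9
```

Run:
```python
from h import *
st()
```

```text
t 8.55 p [ 626.9 -146.4  180.5] yaw -97.8 z [ 0.001  0.    -1.   ] w 13.9 gf 29.9 F [ 2.8 -2.4 -3.4] M [-0.87 -0.87 -0.02] q [ 0.07  0.34 -0.13 -0.   -1.11  1.36]
```

>>> send_rows(steps=[[-1, -0.016, -0.093, 0, 0, 0, 0], [-1, -0.016, -0.093, 0, 0, 0, 0], [-1, -0.016, -0.093, 0, 0, 0, 0], [-1, -0.016, -0.093, 0, 0, 0, 0], [-1, -0.016, -0.093, 0, 0, 0, 0], [-1, -0.016, -0.093, 0, 0, 0, 0], [-1, -0.016, -0.093, 0, 0, 0, 0], [-1, -0.016, -0.093, 0, 0, 0, 0]])

```text
t: 9.22
tcp_pos: [625.6, -71.0, 180.5]
tcp_rot: [0.998, -0.068, 0.002, -0.0]
wrist_force: [9.5, -2.2, -8.0]
grip_width: 13.7
grasp_force: 29.9
```

>>> send_rows(steps=[[-1, -0.01, -0.06, 0, 0, 0, 0], [-1, -0.008, -0.049, 0, 0, 0, 0], [-1, 0, 0, 0, 0, 0, 0], [-1, 0, 0, 0, 0, 0, 0]])

```text
t: 9.55
tcp_pos: [625.4, -59.3, 180.5]
tcp_rot: [0.998, -0.068, 0.002, -0.001]
wrist_force: [8.0, 1.1, -6.9]
grip_width: 13.7
grasp_force: 29.9
```

Run:
```python
from h import *
st()
T=cam('top');cv2.imwrite('pics/top1.png',cv2.resize(T['color'][165:325,160:420],None,fx=3,fy=3,interpolation=cv2.INTER_CUBIC))
```

```text
t 9.55 p [625.4 -59.3 180.5] yaw -97.8 z [ 0.003  0.001 -1.   ] w 13.7 gf 29.9 F [ 8.   1.1 -6.9] M [ 0.39 -2.86 -0.03] q [ 0.22  0.31 -0.16 -0.   -1.09  1.22]
```

View pics/top1.png

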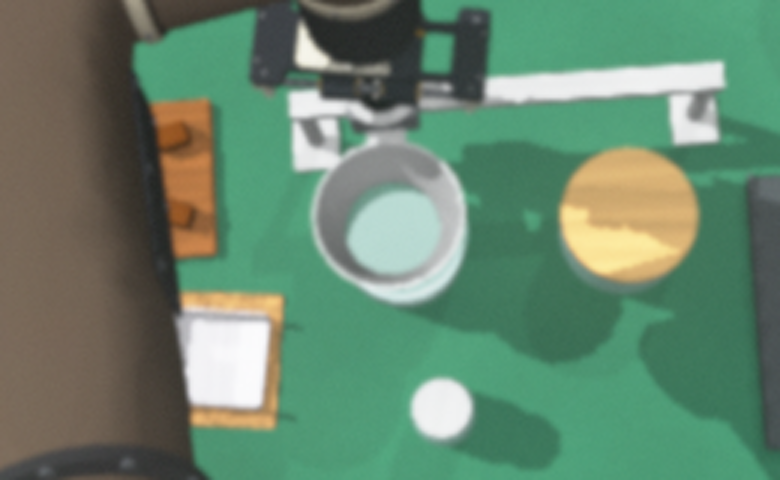

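The mouth ring now spans (312..466, 141..285) in the crop, centred at about (389,213), and sits over the open canister. I'll compute the offset.

Run:
```python
from h import *
T=cam('top')
t=lambda u,v:((u+.5)/3-.5+160,(v+.5)/3-.5+165)
def circ(c,px,z):
    q=onplane(c,px,z)[:,:2]; A=np.c_[2*q,np.ones(len(q))]; r=np.linalg.lstsq(A,(q**2).sum(1),rcond=None)[0]; return r[:2].round(1),np.sqrt(r[2]+r[:2]@r[:2]).round(1)
print(circ(T,[t(312,215),t(466,215),t(389,141),t(389,285)],160))
b=project(T,[[508.5,-65+63,78],[508.5,-65-63,78],[508.5-63,-65,78],[508.5+63,-65,78]]);print(((b-[160,165]+.5)*3).round(0))
# outlet (z94) inner circle seen
print(onplane(T,[t(345,233),t(443,233)],94))
S=cam('side'); cv2.imwrite('pics/side1.png',cv2.resize(S['color'][160:340,220:400],None,fx=3.2,fy=3.2,interpolation=cv2.INTER_CUBIC))
```

```text
(array([511.5, -62.1]), np.float64(66.6))
[[331. 238.]
 [465. 231.]
 [401. 301.]
 [395. 169.]]
[[ 508.60179483  -17.00281924   94.        ]
 [ 503.56062753 -107.58861676   94.        ]]
```

View pics/side1.png

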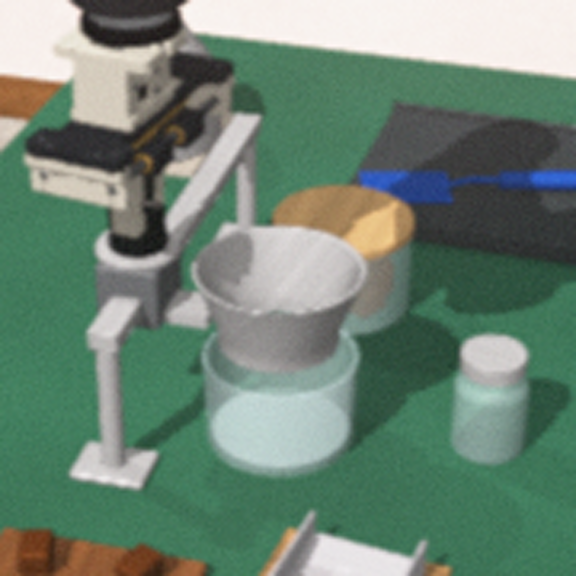

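The side view shows the funnel sitting concentrically above the open canister at (280,300), within about 5 mm. A small nudge, then I'll tighten it.

>>> send_rows(steps=[[-1, 0.02, 0.028, 0, 0, 0, 0], [-1, 0, 0, 0, 0, 0, 0], [-1, 0, 0, 0, 0, 0, 0.0385], [-1, 0, 0, 0, 0, 0, 0.0385], [-1, 0, 0, 0, 0, 0, 0.0385], [-1, 0, 0, 0, 0, 0, 0.0385], [-1, 0, 0, 0, 0, 0, 0.0385], [-1, 0, 0, 0, 0, 0, 0.0385]])

```text
t: 10.37
tcp_pos: [626.0, -63.1, 180.6]
tcp_rot: [0.907, -0.42, 0.0, -0.001]
wrist_force: [4.0, 3.6, -4.7]
grip_width: 13.9
grasp_force: 30.0
```

Run:
```python
from h import *
st()
```

```text
t 10.37 p [626.  -63.1 180.6] yaw -139.7 z [ 0.002  0.001 -1.   ] w 13.9 gf 30.0 F [ 4.   3.6 -4.7] M [ 1.34 -1.65  0.14] q [ 0.21  0.32 -0.16 -0.   -1.09  0.49]
```

>>> send_rows(steps=[[-1, 0, 0, 0, 0, 0, 0.0385], [-1, 0, 0, 0, 0, 0, 0.0385], [-1, 0, 0, 0, 0, 0, 0.0385], [-1, 0, 0, 0, 0, 0, 0], [-1, 0, 0, 0, 0, 0, 0]])

```text
t: 10.78
tcp_pos: [626.3, -62.9, 180.6]
tcp_rot: [0.818, -0.575, 0.0, -0.001]
wrist_force: [5.9, 3.7, -5.1]
grip_width: 13.6
grasp_force: 29.9
```

Run:
```python
from h import *
st()
```

```text
t 10.78 p [626.3 -62.9 180.6] yaw -160.2 z [ 0.002  0.002 -1.   ] w 13.6 gf 29.9 F [ 5.9  3.7 -5.1] M [ 1.5  -1.97 -0.02] q [ 0.21  0.32 -0.16 -0.   -1.09  0.14]
```

>>> send_rows(steps=[[-1, 0, 0, 0, 0, 0, 0.015], [-1, 0, 0, 0, 0, 0, 0.01], [-1, 0, 0, 0, 0, 0, 0]])

```text
t: 11.03
tcp_pos: [626.3, -62.7, 180.6]
tcp_rot: [0.795, -0.607, 0.0, -0.001]
wrist_force: [5.7, 4.8, -4.4]
grip_width: 14.4
grasp_force: 31.0
```

Run:
```python
from h import *
st()
```

```text
t 11.03 p [626.3 -62.7 180.6] yaw -164.7 z [ 0.002  0.002 -1.   ] w 14.4 gf 31.0 F [ 5.7  4.8 -4.4] M [ 1.87 -1.74  0.72] q [ 0.21  0.32 -0.16 -0.   -1.09  0.06]
```

The stop is felt, so the clamp is fully tight. I'll release and rise, and refine the lump positions from the saved first pictures.

>>> send_rows(steps=[[-0.4, 0, 0, 0, 0, 0, 0], [-0.4, 0, 0, 0, 0, 0, 0], [-0.4, 0, 0, 0, 0, 0, 0], [-0.4, 0, 0, 0, 0, 0, 0], [-0.4, 0, 0, -0.1, 0, 0, 0], [-0.4, 0, 0, -0.3, 0, 0, 0], [-0.2, 0, 0, -0.35, 0, 0, 0], [0.1, 0, 0, -0.35, 0, 0, 0]])

```text
t: 11.7
tcp_pos: [624.6, -64.8, 292.3]
tcp_rot: [0.795, -0.607, -0.0, 0.001]
wrist_force: [1.3, 0.7, 0.9]
grip_width: 34.9
grasp_force: 0.0
```

Run:
```python
from h import *
T=cam('top');S=cam('side')
t=lambda u,v:((u+.5)/3-.5+160,(v+.5)/3-.5+165); s=lambda u,v:((u+.5)/2.7-.5+180,(v+.5)/2.7-.5+180)
im=cv2.imread('pics/top0.png');im2=cv2.imread('pics/side0.png')
for n,a,b in(('A',(60,143),(88,495)),('B',(116,135),(110,444)),('C',(175,131),(137,403)),('D',(118,210),(200,463)),('E',(180,209),(226,419))):
    p,e=tri(T,t(*a),S,s(*b)); print(n,p.round(1),e.round(1),'T34',onplane(T,[t(*a)],34)[0].round(1),'S34',onplane(S,[s(*b)],34)[0].round(1))
    for c,I,q in((T,im,t(*a)),(S,im2,s(*b))):
        k=8 if c is T else 13
        u0,v0=int(q[0])-k,int(q[1])-k; P=I[v0:v0+2*k+1,u0:u0+2*k+1].astype(float); w=np.clip(130-P[...,2],0,60); v,u=np.mgrid[0:2*k+1,0:2*k+1]
        X=onplane(c,np.c_[u.ravel()+u0,v.ravel()+v0],26)[:,:2]; W=w.ravel(); mu=(X*W[:,None]).sum(0)/W.sum(); C=((X-mu).T*W)@(X-mu)/W.sum(); l,E=np.linalg.eigh(C); print('   ',mu.round(1),np.sqrt(l).round(1),'long ang',np.degrees(np.arctan2(E[1,1],E[0,1])).round(0)%180)
st()
```

```text
A [627.5 266.   27.7] 1.5 T34 [626.5 264.5  34. ] S34 [623.3 272.2  34. ]
    [617.9 256.9] [3.9 6.3] long ang 136.0
    [626.4 257.9] [15.1 23.8] long ang 121.0
B [632.2 209.8  32.2] 0.3 T34 [631.5 209.4  34. ] S34 [631.4 211.7  34. ]
    [623.7 202.4] [3.8 6.6] long ang 130.0
    [640.4 200.3] [15.7 28. ] long ang 134.0
C [633.3 152.1  29.8] 0.4 T34 [632.3 151.3  34. ] S34 [630.7 156.7  34. ]
    [621.4 147.5] [3.6 8.6] long ang 123.0
    [641.2 129.7] [16.8 25.9] long ang 129.0
D [555.4 208.3  29.7] 3.0 T34 [555.9 207.6  34. ] S34 [551.9 213.   34. ]
    [545.9 203.2] [3.8 8.4] long ang 129.0
    [546.7 201.9] [ 8.9 24.7] long ang 96.0
E [554.2 148.4  27.7] 1.7 T34 [553.6 147.3  34. ] S34 [550.5 155.5  34. ]
    [544.5 138.9] [2.6 5.5] long ang 152.0
    [558.7 127.9] [16.2 24.2] long ang 121.0
t 11.8 p [627.9 -65.1 298.6] yaw -164.7 z [ 0.011 -0.    -1.   ] w 42.1 gf 0.0 F [-0.2 -0.2  0.3] M [ 0.02 -0.03 -0.  ] q [ 0.21  0.24  0.01  0.   -1.33  0.06]
```

Run:
```python
from h import *
S=cam('side'); T=cam('top')
# rectify both views of board plane z=34 (top faces): 4px/mm... x 500..680, y 110..310
out=[]
for c in(S,T):
    W=[(680,310),(680,110),(500,110),(500,310)]; px=project(c,[[x,y,34] for x,y in W]).astype(np.float32)
    M=cv2.getPerspectiveTransform(px,np.float32([(0,0),(400,0),(400,360),(0,360)])); out.append(cv2.warpPerspective(c['color'],M,(400,360),flags=cv2.INTER_CUBIC))
cv2.imwrite('pics/rect.png',cv2.hconcat(out))
```

```text
(no output)
```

View pics/rect.png

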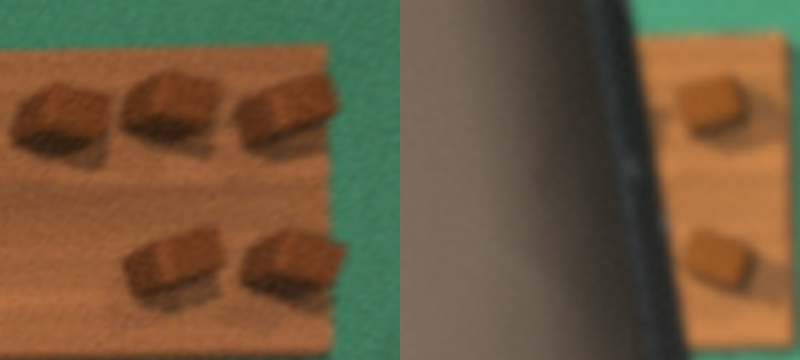

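This is the board rectified at 2 px/mm, side view on the left and top view on the right. The lump top faces are at A (72,105), B (178,100), C (293,102), D (180,252) and E (298,255), with C and D tilted up-right and the others down-right. That gives A(626,265), B(630,210), C(630,154), D(553,210) and E(552,150).

```bash
cat >> h.py <<'E'
def D(x,y): 
    a=np.radians(-95.7); X=np.array([np.cos(a),np.sin(a)]); return np.array([412,123])+x*X+y*np.array([-X[1],X[0]])
E
python3 - <<'E'
from h import *
R=Rdown(-164.7)
plan(R,(630,154,290),(630,154,60),(630,154,14),(630,154,80),(*D(-28,0),80),(*D(-28,0),12),(*D(-28,0),80),(553,210,80))
E
```

```text
TURN 1 x [-0.001  -0.0001 -0.    ]
SHIFT 6 x [-0.349 -0.103  0.004]
SHIFT 6 x [0.    0.    0.383]
SHIFT 2 x [0.   0.   0.23]
SHIFT 2 x [ 0.    0.   -0.33]
SHIFT 6 x [-0.09   0.347  0.   ]
SHIFT 2 x [0.   0.   0.34]
SHIFT 2 x [ 0.    0.   -0.34]
SHIFT 4 x [-0.051 -0.372  0.   ]
```

>>> send_rows(steps=[[0.25, -0.349, -0.103, 0, 0, 0, 0], [0.25, -0.349, -0.103, 0, 0, 0, 0], [0.25, -0.349, -0.103, 0, 0, 0, 0], [0.25, -0.349, -0.103, 0, 0, 0, 0], [0.25, -0.349, -0.103, 0, 0, 0, 0], [0.25, -0.349, -0.103, 0.03, 0, 0, 0], [0.25, 0, 0, 0.38, 0, 0, 0], [0.25, 0, 0, 0.38, 0, 0, 0]])

```text
t: 12.57
tcp_pos: [629.9, 156.5, 211.4]
tcp_rot: [0.796, -0.605, 0.001, -0.001]
wrist_force: [0.3, -0.5, -1.8]
grip_width: 54.4
grasp_force: 0.0
```

>>> send_rows(steps=[[0.25, 0, 0, 0.38, 0, 0, 0], [0.25, 0, 0, 0.38, 0, 0, 0], [0.25, 0, 0, 0.38, 0, 0, 0], [0.25, 0, 0, 0.3, 0, 0, 0], [0.25, 0, 0, 0.1, 0, 0, 0], [0.25, 0, 0, 0, 0, 0, 0]])

```text
t: 13.07
tcp_pos: [627.2, 152.5, 53.9]
tcp_rot: [0.795, -0.607, -0.002, 0.003]
wrist_force: [0.2, 0.2, -0.6]
grip_width: 54.8
grasp_force: 0.0
```

Run:
```python
from h import *
st();R=Rdown(-164.7);plan(R,(630,154,14))
```

```text
t 13.07 p [627.2 152.5  53.9] yaw -164.7 z [-0.006 -0.003 -1.   ] w 54.8 gf 0.0 F [ 0.2  0.2 -0.6] M [-0.01  0.08  0.02] q [ 0.54  0.46 -0.25 -0.   -0.86 -0.27]
TURN 1 x [ 0.0022 -0.0005 -0.0001]
SHIFT 2 x [-0.003 -0.015  0.2  ]
```

>>> send_rows(steps=[[0.25, 0, 0, 0.2, 0, 0, 0], [0.25, 0, 0, 0.1, 0, 0, 0], [0.25, 0, 0, 0, 0, 0, 0], [0.25, 0, 0, 0, 0, 0, 0]])

```text
t: 13.4
tcp_pos: [630.0, 153.9, 28.5]
tcp_rot: [0.795, -0.607, 0.0, -0.0]
wrist_force: [0.5, -0.5, 1.5]
grip_width: 55.0
grasp_force: 0.0
```

Run:
```python
from h import *
st();R=Rdown(-164.7);plan(R,(630,154,14))
```

```text
t 13.4 p [630.  153.9  28.5] yaw -164.7 z [ 0. -0. -1.] w 55.0 gf 0.0 F [ 0.5 -0.5  1.5] M [ 0.08  0.13 -0.01] q [ 0.54  0.49 -0.27  0.   -0.8  -0.27]
TURN 1 x [-0.0001 -0.      0.0001]
SHIFT 1 x [-0.001 -0.001  0.145]
```

>>> send_rows(steps=[[0.25, 0, 0, 0.14, 0, 0, 0], [-1, 0, 0, 0, 0, 0, 0], [-1, 0, 0, 0, 0, 0, 0], [-1, 0, 0, 0, 0, 0, 0], [-1, 0, 0, 0, 0, 0, 0], [-1, 0, 0, 0, 0, 0, 0], [-1, 0, 0, 0, 0, 0, 0], [-1, 0, 0, 0, 0, 0, 0]])

```text
t: 14.07
tcp_pos: [630.0, 154.1, 14.3]
tcp_rot: [0.795, -0.607, 0.0, -0.0]
wrist_force: [-1.3, -0.6, 5.2]
grip_width: 23.7
grasp_force: 30.0
```

Run:
```python
from h import *
st()
```

```text
t 14.07 p [630.  154.1  14.3] yaw -164.7 z [ 0.001  0.    -1.   ] w 23.7 gf 30.0 F [-1.3 -0.6  5.2] M [ 0.06  0.54 -0.03] q [ 0.54  0.51 -0.28  0.   -0.77 -0.27]
```

Run:
```python
from h import *
plan(Rdown(174.3),(630,154,80),(*D(-28,0),80),(*D(-28,0),12),(*D(-28,0),80))
plan(Rdown(195.3),(553,210,80),(553,210,14),R0=Rdown(174.3),p0=(*D(-28,0),80))
plan(Rdown(174.3),(*D(8,0),80),R0=Rdown(195.3),p0=(553,210,80))
```

```text
TURN 4 x [-0.0001  0.      0.0292]
SHIFT 2 x [ 0.    -0.    -0.328]
SHIFT 6 x [0.041 0.356 0.   ]
SHIFT 2 x [0.   0.   0.34]
SHIFT 2 x [ 0.    0.   -0.34]
TURN 4 x [ 0.      0.     -0.0292]
SHIFT 4 x [-0.051 -0.372  0.   ]
SHIFT 2 x [0.   0.   0.33]
TURN 4 x [0.     0.     0.0292]
SHIFT 5 x [0.217 0.263 0.   ]
```

>>> send_rows(steps=[[-1, 0, 0, -0.33, 0, 0, 0], [-1, 0, 0, -0.33, 0, 0, 0.039], [-1, 0, 0, 0, 0, 0, 0.039], [-1, 0, 0, 0, 0, 0, 0.039], [-1, 0.041, 0.356, 0, 0, 0, 0], [-1, 0.041, 0.356, 0, 0, 0, 0], [-1, 0.041, 0.356, 0, 0, 0, 0], [-1, 0.041, 0.356, 0, 0, 0, 0]])

```text
t: 14.73
tcp_pos: [484.6, 151.3, 79.2]
tcp_rot: [-0.671, 0.742, 0.0, -0.0]
wrist_force: [-0.2, 1.3, 0.2]
grip_width: 23.9
grasp_force: 30.0
```

>>> send_rows(steps=[[-1, 0.041, 0.356, 0, 0, 0, 0], [-1, 0.041, 0.356, 0, 0, 0, 0], [-1, 0, 0, 0, 0, 0, 0], [-1, 0, 0, 0, 0, 0, 0], [-1, 0, 0, 0.2, 0, 0, 0], [-1, 0, 0, 0, 0, 0, 0]])

```text
t: 15.23
tcp_pos: [414.2, 150.5, 58.0]
tcp_rot: [-0.671, 0.742, 0.0, -0.001]
wrist_force: [-0.0, -0.1, -0.7]
grip_width: 23.5
grasp_force: 30.0
```

Run:
```python
from h import *
st(); print(D(-28,0))
c=cam('side'); cv2.imwrite('pics/s2.png',cv2.resize(c['color'][200:400,190:400],None,fx=2.8,fy=2.8,interpolation=cv2.INTER_CUBIC))
```

```text
t 15.23 p [414.2 150.5  58. ] yaw 174.2 z [-0.002 -0.001 -1.   ] w 23.5 gf 30.0 F [-0.  -0.1 -0.7] M [-0.07  0.25 -0.02] q [ 0.8   0.17 -0.71 -0.   -0.7  -0.9 ]
[414.78095299 150.86155596]
```

View pics/s2.png

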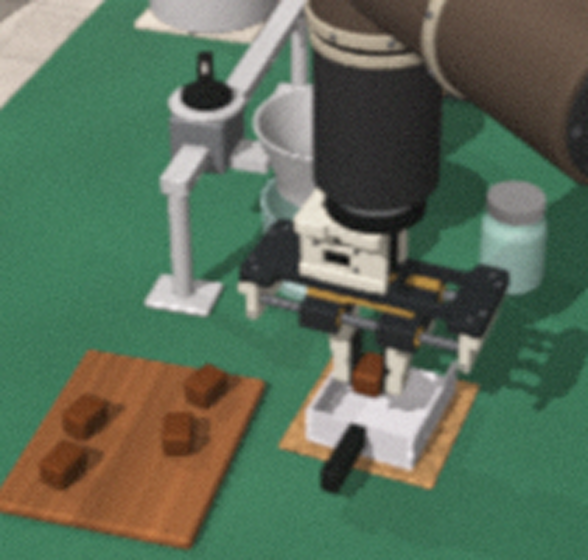

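The gripper holds lump C at (370,373), centred over the dish bowl near its back wall. The other four lumps are undisturbed.

>>> send_rows(steps=[[-1, 0, 0, 0.2, 0, 0, 0], [-1, 0, 0, 0.17, 0, 0, 0], [-1, 0, 0, 0.1, 0, 0, 0], [-1, 0, 0, 0, 0, 0, 0], [-0.25, 0, 0, 0, 0, 0, 0], [-0.25, 0, 0, 0, 0, 0, 0], [-0.25, 0, 0, 0, 0, 0, 0]])

```text
t: 15.87
tcp_pos: [415.4, 151.3, 13.4]
tcp_rot: [-0.671, 0.742, -0.0, 0.001]
wrist_force: [-0.8, 0.4, -0.9]
grip_width: 32.2
grasp_force: 0.0
```

>>> send_rows(steps=[[-0.25, 0, 0, -0.25, 0, 0, 0], [-0.25, 0, 0, -0.43, 0, 0, -0.039], [0.25, 0, 0, 0, 0, 0, -0.039], [0.25, 0, 0, 0, 0, 0, -0.039], [0.25, -0.051, -0.372, 0, 0, 0, 0], [0.25, -0.051, -0.372, 0, 0, 0, 0], [0.25, -0.051, -0.372, 0, 0, 0, 0], [0.25, -0.051, -0.372, 0, 0, 0, 0]])

```text
t: 16.53
tcp_pos: [554.8, 210.6, 80.6]
tcp_rot: [0.795, -0.607, 0.0, -0.001]
wrist_force: [0.3, 0.7, -0.0]
grip_width: 54.6
grasp_force: 0.0
```

Run:
```python
from h import *
st()
```

```text
t 16.53 p [554.8 210.6  80.6] yaw -164.7 z [ 0.002  0.001 -1.   ] w 54.6 gf 0.0 F [ 0.3  0.7 -0. ] M [ 0.18  0.14 -0.01] q [ 0.69  0.36 -0.36  0.   -0.85 -0.42]
```

>>> send_rows(steps=[[0.25, 0, 0, 0, 0, 0, 0], [0.25, 0, 0, 0, 0, 0, 0], [0.25, 0, 0, 0, 0, 0, 0]])

```text
t: 16.78
tcp_pos: [552.4, 209.4, 79.3]
tcp_rot: [0.795, -0.607, -0.0, 0.0]
wrist_force: [-0.6, 0.2, -0.5]
grip_width: 55.0
grasp_force: 0.0
```

Run:
```python
from h import *
st();plan(Rdown(195.3),(553,210,80),(553,210,14))
```

```text
t 16.78 p [552.4 209.4  79.3] yaw -164.7 z [-0.001 -0.    -1.   ] w 55.0 gf 0.0 F [-0.6  0.2 -0.5] M [-0.01  0.21  0.05] q [ 0.69  0.36 -0.36 -0.   -0.85 -0.43]
TURN 1 x [ 0.0002 -0.     -0.0001]
SHIFT 1 x [-0.004 -0.007 -0.007]
SHIFT 2 x [0.   0.   0.33]
```

>>> send_rows(steps=[[0.25, 0, 0, 0.36, 0, 0, 0], [0.25, 0, 0, 0.2, 0, 0, 0], [0.25, 0, 0, 0.1, 0, 0, 0], [-1, 0, 0, 0, 0, 0, 0], [-1, 0, 0, 0, 0, 0, 0], [-1, 0, 0, 0, 0, 0, 0], [-1, 0, 0, 0, 0, 0, 0], [-1, 0, 0, 0, 0, 0, 0]])

```text
t: 17.45
tcp_pos: [552.8, 209.9, 13.9]
tcp_rot: [0.795, -0.607, 0.0, -0.0]
wrist_force: [-0.1, 0.4, -0.3]
grip_width: 26.6
grasp_force: 0.1
```

>>> send_rows(steps=[[-1, 0, 0, 0, 0, 0, 0], [-1, 0, 0, 0, 0, 0, 0], [-1, 0, 0, -0.33, 0, 0, 0], [-1, 0, 0, -0.33, 0, 0, 0.039], [-1, 0, 0, 0, 0, 0, 0.039], [-1, 0, 0, 0, 0, 0, 0.039]])

```text
t: 17.95
tcp_pos: [554.0, 210.7, 81.6]
tcp_rot: [-0.669, 0.744, -0.0, 0.002]
wrist_force: [-0.2, 0.3, -0.7]
grip_width: 23.7
grasp_force: 30.0
```

>>> send_rows(steps=[[-1, 0.217, 0.263, 0, 0, 0, 0], [-1, 0.217, 0.263, 0, 0, 0, 0], [-1, 0.217, 0.263, 0, 0, 0, 0], [-1, 0.217, 0.263, 0, 0, 0, 0], [-1, 0.217, 0.263, 0, 0, 0, 0], [-1, 0, 0, 0, 0, 0, 0], [-1, 0, 0, 0.2, 0, 0, 0], [-1, 0, 0, 0, 0, 0, 0]])

```text
t: 18.62
tcp_pos: [409.8, 114.2, 57.8]
tcp_rot: [-0.671, 0.742, 0.0, -0.001]
wrist_force: [-0.5, -0.2, -0.7]
grip_width: 23.6
grasp_force: 30.0
```

Run:
```python
from h import *
st();print(D(8,0))
plan(Rdown(170),(626,265,80),(626,265,14),R0=Rdown(174.3),p0=(*D(8,0),80))
```

```text
t 18.62 p [409.8 114.2  57.8] yaw 174.2 z [-0.002 -0.001 -1.   ] w 23.6 gf 30.0 F [-0.5 -0.2 -0.7] M [-0.08  0.18 -0.03] q [ 0.74  0.14 -0.74 -0.   -0.69 -0.84]
[411.205442   115.03955544]
TURN 1 x [0.     0.     0.0239]
SHIFT 7 x [-0.264 -0.265  0.   ]
SHIFT 2 x [0.   0.   0.33]
```

>>> send_rows(steps=[[-1, 0, 0, 0.2, 0, 0, 0], [-1, 0, 0, 0.17, 0, 0, 0], [-1, 0, 0, 0.1, 0, 0, 0], [-1, 0, 0, 0, 0, 0, 0], [-0.25, 0, 0, 0, 0, 0, 0], [-0.25, 0, 0, 0, 0, 0, 0], [-0.25, 0, 0, 0, 0, 0, 0], [-0.25, 0, 0, -0.25, 0, 0, 0]])

```text
t: 19.28
tcp_pos: [409.3, 113.7, 35.2]
tcp_rot: [-0.67, 0.742, 0.0, -0.003]
wrist_force: [-0.6, 0.2, 0.4]
grip_width: 32.5
grasp_force: 0.0
```

>>> send_rows(steps=[[-0.25, 0, 0, -0.41, 0, 0, 0.024], [0.25, -0.264, -0.265, 0, 0, 0, 0], [0.25, -0.264, -0.265, 0, 0, 0, 0], [0.25, -0.264, -0.265, 0, 0, 0, 0], [0.25, -0.264, -0.265, 0, 0, 0, 0], [0.25, -0.264, -0.265, 0, 0, 0, 0], [0.25, -0.264, -0.265, 0, 0, 0, 0], [0.25, -0.264, -0.265, 0, 0, 0, 0]])

```text
t: 19.95
tcp_pos: [627.6, 265.6, 79.3]
tcp_rot: [-0.642, 0.766, -0.0, 0.001]
wrist_force: [0.7, 1.2, 1.5]
grip_width: 54.7
grasp_force: 0.0
```

>>> send_rows(steps=[[0.25, 0, 0, 0, 0, 0, 0], [0.25, 0, 0, 0, 0, 0, 0]])

```text
t: 20.12
tcp_pos: [627.2, 265.4, 77.9]
tcp_rot: [-0.642, 0.766, -0.0, -0.0]
wrist_force: [-1.8, -0.7, -1.0]
grip_width: 55.0
grasp_force: 0.0
```

Run:
```python
from h import *
st();plan(Rdown(170),(626,265,80),(626,265,14))
plan(Rdown(174.3),(*D(-26,-27),80),R0=Rdown(170),p0=(626,265,80))
S=cam('side');print([(a,b.round(0),onplane(S,[b],24)[0].round(0)) for a,b in lumpblobs(S,(185,320,290,395))])
```

```text
t 20.12 p [627.2 265.4  77.9] yaw 169.9 z [-0. -0. -1.] w 55.0 gf 0.0 F [-1.8 -0.7 -1. ] M [0.02 0.21 0.07] q [ 0.69  0.48 -0.15  0.   -0.94 -0.86]
TURN 1 x [ 0.     -0.     -0.0004]
SHIFT 1 x [ 0.006  0.011 -0.021]
SHIFT 2 x [0.   0.   0.33]
TURN 1 x [ 0.      0.     -0.0239]
SHIFT 7 x [0.195 0.323 0.   ]
[(np.int32(713), array([263., 345.]), array([543., 178.,  24.])), (np.int32(391), array([216., 361.]), array([625., 254.,  24.]))]
```

>>> send_rows(steps=[[0.25, 0, 0.01, 0.35, 0, 0, 0], [0.25, 0, 0, 0.2, 0, 0, 0], [0.25, 0, 0, 0.1, 0, 0, 0], [-1, 0, 0, 0, 0, 0, 0], [-1, 0, 0, 0, 0, 0, 0], [-1, 0, 0, 0, 0, 0, 0], [-1, 0, 0, 0, 0, 0, 0], [-1, 0, 0, 0, 0, 0, 0]])

```text
t: 20.83
tcp_pos: [625.1, 264.7, 13.9]
tcp_rot: [-0.642, 0.766, -0.0, 0.0]
wrist_force: [0.7, -0.8, -0.9]
grip_width: 26.9
grasp_force: 0.0
```

>>> send_rows(steps=[[-1, 0, 0, 0, 0, 0, 0], [-1, 0, 0, 0, 0, 0, 0], [-1, 0, 0, -0.33, 0, 0, 0], [-1, 0, 0, -0.33, 0, 0, -0.024]])

```text
t: 21.17
tcp_pos: [623.4, 263.6, 77.5]
tcp_rot: [-0.67, 0.742, 0.0, -0.003]
wrist_force: [1.2, 0.5, 1.1]
grip_width: 23.8
grasp_force: 30.0
```

>>> send_rows(steps=[[-1, 0.195, 0.323, 0, 0, 0, 0], [-1, 0.195, 0.323, 0, 0, 0, 0], [-1, 0.195, 0.323, 0, 0, 0, 0], [-1, 0.195, 0.323, 0, 0, 0, 0], [-1, 0.195, 0.323, 0, 0, 0, 0], [-1, 0.195, 0.323, 0, 0, 0, 0], [-1, 0.195, 0.323, 0, 0, 0, 0], [-1, 0, 0, 0, 0, 0, 0]])

```text
t: 21.83
tcp_pos: [380.0, 146.6, 78.4]
tcp_rot: [-0.67, 0.742, 0.001, -0.002]
wrist_force: [-0.5, -1.8, -1.1]
grip_width: 23.8
grasp_force: 30.0
```

Run:
```python
from h import *
st();print(D(-26,-27))
plan(Rdown(172),(630,210,80),R0=Rdown(174.3),p0=(*D(-26,-27),80))
plan(Rdown(174.3),(*D(-26,27),80),R0=Rdown(172),p0=(630,210,80))
plan(Rdown(168),(552,150,80),R0=Rdown(174.3),p0=(*D(-26,27),80))
plan(Rdown(174.3),(*D(4,26),80),R0=Rdown(168),p0=(552,150,80))
```

```text
t 21.83 p [380.  146.6  78.4] yaw 174.1 z [-0.004 -0.002 -1.   ] w 23.8 gf 30.0 F [-0.5 -1.8 -1.1] M [-0.18  0.29 -0.02] q [ 0.86  0.08 -0.75 -0.   -0.75 -0.96]
[387.7158131  151.55307806]
TURN 1 x [0.     0.     0.0128]
SHIFT 7 x [-0.131 -0.331  0.   ]
TURN 1 x [ 0.      0.     -0.0128]
SHIFT 5 x [0.164 0.363 0.   ]
TURN 1 x [0.    0.    0.035]
SHIFT 3 x [-0.089 -0.358  0.   ]
TURN 1 x [ 0.     0.    -0.035]
SHIFT 3 x [0.149 0.369 0.   ]
```

>>> send_rows(steps=[[-1, 0, 0, 0.2, 0, 0, 0], [-1, 0, 0, 0.17, 0, 0, 0], [-1, 0, 0, 0, 0, 0, 0], [-1, 0, 0, 0, 0, 0, 0], [-1, 0, 0, 0, 0, 0, 0]])

```text
t: 22.25
tcp_pos: [386.8, 151.8, 42.8]
tcp_rot: [-0.671, 0.742, -0.0, 0.0]
wrist_force: [0.8, 0.4, 0.1]
grip_width: 23.8
grasp_force: 30.0
```

Run:
```python
from h import *
st()
```

```text
t 22.25 p [386.8 151.8  42.8] yaw 174.3 z [ 0. -0. -1.] w 23.8 gf 30.0 F [0.8 0.4 0.1] M [0.03 0.07 0.07] q [ 0.85  0.15 -0.78  0.   -0.64 -0.95]
```

Dropping A, then fetching B.

>>> send_rows(steps=[[-1, 0, 0, 0.03, 0, 0, 0], [-0.2, 0, 0, 0, 0, 0, 0], [-0.2, 0, 0, 0, 0, 0, 0], [-0.2, 0, 0, 0, 0, 0, 0], [-0.2, 0, 0, -0.2, 0, 0, 0], [0.25, 0, 0, -0.2, 0, 0, 0.013]])

```text
t: 22.75
tcp_pos: [385.7, 150.8, 79.1]
tcp_rot: [-0.656, 0.755, -0.0, -0.001]
wrist_force: [1.2, -0.3, 0.6]
grip_width: 38.1
grasp_force: 0.0
```

>>> send_rows(steps=[[0.25, -0.131, -0.331, 0, 0, 0, 0], [0.25, -0.131, -0.331, 0, 0, 0, 0], [0.25, -0.131, -0.331, 0, 0, 0, 0], [0.25, -0.131, -0.331, 0, 0, 0, 0], [0.25, -0.131, -0.331, 0, 0, 0, 0], [0.25, -0.131, -0.331, 0, 0, 0, 0], [0.25, -0.131, -0.331, 0, 0, 0, 0]])

```text
t: 23.33
tcp_pos: [630.4, 209.8, 79.1]
tcp_rot: [-0.655, 0.755, 0.0, -0.0]
wrist_force: [1.3, -0.2, -0.7]
grip_width: 54.8
grasp_force: 0.0
```

>>> send_rows(steps=[[0.25, 0, 0, 0, 0, 0, 0], [0.25, 0, 0, 0, 0, 0, 0]])

```text
t: 23.5
tcp_pos: [629.9, 209.6, 78.0]
tcp_rot: [-0.655, 0.756, 0.0, -0.001]
wrist_force: [-0.8, 0.7, -0.8]
grip_width: 54.8
grasp_force: 0.0
```

Run:
```python
from h import *
st();plan(Rdown(172),(630,210,80),(630,210,14))
```

```text
t 23.5 p [629.9 209.6  78. ] yaw 171.8 z [-0.001 -0.001 -1.   ] w 54.8 gf 0.0 F [-0.8  0.7 -0.8] M [-0.07  0.23 -0.  ] q [ 0.61  0.46 -0.19  0.   -0.92 -0.76]
TURN 1 x [ 0.0003 -0.0003 -0.0009]
SHIFT 1 x [-0.004 -0.001 -0.02 ]
SHIFT 2 x [0.   0.   0.33]
```

>>> send_rows(steps=[[0.25, 0, 0, 0.35, 0, 0, 0], [0.25, 0, 0, 0.2, 0, 0, 0], [0.25, 0, 0, 0.1, 0, 0, 0], [-1, 0, 0, 0, 0, 0, 0], [-1, 0, 0, 0, 0, 0, 0], [-1, 0, 0, 0, 0, 0, 0], [-1, 0, 0, 0, 0, 0, 0], [-1, 0, 0, 0, 0, 0, 0]])

```text
t: 24.17
tcp_pos: [628.8, 209.9, 14.9]
tcp_rot: [-0.656, 0.755, -0.0, 0.0]
wrist_force: [0.6, -0.1, -0.5]
grip_width: 27.1
grasp_force: 0.1
```

>>> send_rows(steps=[[-1, 0, 0, 0, 0, 0, 0], [-1, 0, 0, 0, 0, 0, 0], [-1, 0, 0, -0.33, 0, 0, 0], [-1, 0, 0, -0.33, 0, 0, -0.013]])

```text
t: 24.5
tcp_pos: [627.0, 208.7, 78.7]
tcp_rot: [-0.67, 0.742, 0.001, -0.003]
wrist_force: [0.6, 1.0, 0.3]
grip_width: 24.0
grasp_force: 30.0
```

>>> send_rows(steps=[[-1, 0.164, 0.363, 0, 0, 0, 0], [-1, 0.164, 0.363, 0, 0, 0, 0], [-1, 0.164, 0.363, 0, 0, 0, 0], [-1, 0.164, 0.363, 0, 0, 0, 0], [-1, 0.164, 0.363, 0, 0, 0, 0], [-1, 0, 0, 0.2, 0, 0, 0], [-1, 0, 0, 0, 0, 0, 0], [-1, 0, 0, 0, 0, 0, 0]])

```text
t: 25.17
tcp_pos: [439.9, 146.3, 60.5]
tcp_rot: [-0.671, 0.741, -0.0, -0.0]
wrist_force: [0.9, 0.7, -0.3]
grip_width: 23.6
grasp_force: 30.0
```

Run:
```python
from h import *
st();print(D(-26,27))
```

```text
t 25.17 p [439.9 146.3  60.5] yaw 174.3 z [ 0. -0. -1.] w 23.6 gf 30.0 F [ 0.9  0.7 -0.3] M [ 0.09  0.02 -0.03] q [ 0.75  0.2  -0.66  0.   -0.71 -0.85]
[441.44881388 146.18981158]
```

>>> send_rows(steps=[[-1, 0, 0, 0.2, 0, 0, 0], [-1, 0, 0, 0, 0, 0, 0], [-0.2, 0, 0, 0, 0, 0, 0], [-0.2, 0, 0, 0, 0, 0, 0], [-0.2, 0, 0, 0, 0, 0, 0], [-0.2, 0, 0, -0.2, 0, 0, 0], [0.25, 0, 0, -0.2, 0, 0, 0.035]])

```text
t: 25.75
tcp_pos: [439.6, 145.8, 80.5]
tcp_rot: [-0.63, 0.777, -0.0, -0.001]
wrist_force: [1.0, 0.6, 0.9]
grip_width: 38.0
grasp_force: 0.0
```

>>> send_rows(steps=[[0.25, -0.089, -0.358, 0, 0, 0, 0], [0.25, -0.089, -0.358, 0, 0, 0, 0], [0.25, -0.089, -0.358, 0, 0, 0, 0], [0.25, 0, 0, 0, 0, 0, 0], [0.25, 0, 0, 0, 0, 0, 0]])

```text
t: 26.17
tcp_pos: [552.2, 149.9, 80.2]
tcp_rot: [-0.628, 0.778, -0.0, 0.0]
wrist_force: [-0.4, -0.5, -0.3]
grip_width: 54.8
grasp_force: 0.0
```

Run:
```python
from h import *
st();plan(Rdown(168),(552,150,80),(552,150,14))
S=cam('side');print([(a,b.round(0),onplane(S,[b],24)[0].round(0)) for a,b in lumpblobs(S,(185,300,400,395))])
```

```text
t 26.17 p [552.2 149.9  80.2] yaw 167.9 z [ 0. -0. -1.] w 54.8 gf 0.0 F [-0.4 -0.5 -0.3] M [-0.03  0.25 -0.03] q [ 0.61  0.33 -0.4   0.   -0.84 -0.82]
TURN 1 x [-0.0001 -0.     -0.0008]
SHIFT 1 x [-0.001  0.003  0.002]
SHIFT 2 x [0.   0.   0.33]
[(np.int32(202), array([264., 338.]), array([549., 154.,  24.])), (np.int32(297), array([324., 345.]), array([412., 140.,  24.])), (np.int32(91), array([270., 367.]), array([506., 239.,  24.])), (np.int32(13), array([344., 356.]), array([359., 163.,  24.])), (np.int32(23), array([319., 365.]), array([406., 206.,  24.]))]
```

>>> send_rows(steps=[[0.25, 0, 0, 0.36, 0, 0, 0], [0.25, 0, 0, 0.2, 0, 0, 0], [0.25, 0, 0, 0.1, 0, 0, 0], [-1, 0, 0, 0, 0, 0, 0], [-1, 0, 0, 0, 0, 0, 0], [-1, 0, 0, 0, 0, 0, 0], [-1, 0, 0, 0, 0, 0, 0], [-1, 0, 0, 0, 0, 0, 0]])

```text
t: 26.88
tcp_pos: [550.7, 150.3, 14.9]
tcp_rot: [-0.629, 0.777, -0.0, 0.001]
wrist_force: [0.1, 0.5, 0.1]
grip_width: 26.8
grasp_force: 0.1
```

>>> send_rows(steps=[[-1, 0, 0, 0, 0, 0, 0], [-1, 0, 0, 0, 0, 0, 0], [-1, 0, 0, -0.33, 0, 0, 0], [-1, 0, 0, -0.33, 0, 0, -0.035]])

```text
t: 27.22
tcp_pos: [548.9, 149.0, 79.1]
tcp_rot: [-0.67, 0.742, 0.0, -0.003]
wrist_force: [1.3, -0.1, 0.0]
grip_width: 23.9
grasp_force: 30.0
```

>>> send_rows(steps=[[-1, 0.149, 0.369, 0, 0, 0, 0], [-1, 0.149, 0.369, 0, 0, 0, 0], [-1, 0.149, 0.369, 0, 0, 0, 0], [-1, 0, 0, 0.2, 0, 0, 0], [-1, 0, 0, 0.2, 0, 0, 0], [-1, 0, 0, 0, 0, 0, 0], [-1, 0, 0, 0, 0, 0, 0]])

```text
t: 27.8
tcp_pos: [435.4, 116.2, 40.1]
tcp_rot: [-0.671, 0.742, -0.0, -0.001]
wrist_force: [-0.2, 0.3, 1.0]
grip_width: 23.5
grasp_force: 30.0
```

Run:
```python
from h import *
st();print(D(4,26),D(-76,0))
plan(Rdown(174.3),(*D(4,26),120),(*D(-76,0),120),(600,200,250),p0=(*D(4,26),40))
```

```text
t 27.8 p [435.4 116.2  40.1] yaw 174.3 z [-0.001 -0.001 -1.   ] w 23.5 gf 30.0 F [-0.2  0.3  1. ] M [ 0.12 -0.03 -0.03] q [ 0.7   0.21 -0.71  0.   -0.65 -0.8 ]
[437.47416582 116.43746423] [419.54830098 198.62422332]
TURN 1 x [ 0.0004 -0.0005 -0.0002]
SHIFT 2 x [ 0.   0.  -0.4]
SHIFT 3 x [-0.267  0.087  0.   ]
SHIFT 6 x [-0.032 -0.299 -0.217]
```

>>> send_rows(steps=[[-0.2, 0, 0, 0, 0, 0, 0], [-0.2, 0, 0, 0, 0, 0, 0], [-0.2, 0, 0, 0, 0, 0, 0], [-0.2, 0, 0, -0.3, 0, 0, 0], [0, 0, 0, -0.4, 0, 0, 0], [0, 0, 0, -0.4, 0, 0, 0], [0, 0, 0, -0.4, 0, 0, 0], [0, 0, 0, -0.4, 0, 0, 0]])

```text
t: 28.47
tcp_pos: [435.6, 116.3, 232.9]
tcp_rot: [-0.671, 0.742, -0.0, 0.0]
wrist_force: [1.7, 1.0, -1.3]
grip_width: 43.7
grasp_force: 0.0
```

```bash
cat >> h.py <<'E'
def tilt(th,zl,yl=-30,x=511,base=180):
    """TCP pose: dish x along -Y, tipped th deg, lip at (x,yl,zl)"""
    a=np.radians(th); f=130*np.cos(a)+4.8*np.sin(a); u=-130*np.sin(a)+4.8*np.cos(a)
    return np.array([x,yl+f,zl-u]), Rn.from_euler('x',th,degrees=True).as_matrix()@Rdown(base)
def tiltrows(ths,zl,**k):
    for a,b in zip(ths[:-1],ths[1:]):
        p,R=tilt(a,zl,**k);q,Q=tilt(b,zl,**k); print(b,(R.T@(q-p)/100).round(3),(Rn.from_matrix(R.T@Q).as_rotvec()/np.pi).round(4))
E
python3 - <<'E'
from h import *
st();p,R=tilt(0,270); plan(R,p); tiltrows(np.arange(0,71,7),270)
S=cam('side');cv2.imwrite('pics/dish.png',cv2.resize(S['color'][300:390,270:390],None,fx=5,fy=5,interpolation=cv2.INTER_CUBIC))
E
```

```text
t 28.47 p [435.6 116.3 232.9] yaw 174.2 z [ 0.001  0.001 -1.   ] w 43.7 gf 0.0 F [ 1.7  1.  -1.3] M [ 0.23 -0.15 -0.  ] q [ 0.7  -0.03 -0.45  0.   -1.15 -0.8 ]
TURN 1 x [-0.0002  0.0002 -0.032 ]
SHIFT 3 x [ 0.054 -0.251 -0.108]
7 [ 0.004 -0.    -0.159] [-0.     -0.0389 -0.    ]
14 [ 0.004 -0.    -0.159] [-0.     -0.0389  0.    ]
21 [ 0.004 -0.    -0.159] [-0.     -0.0389  0.    ]
28 [ 0.004 -0.    -0.159] [-0.     -0.0389  0.    ]
35 [ 0.004 -0.    -0.159] [-0.     -0.0389  0.    ]
42 [ 0.004 -0.    -0.159] [-0.     -0.0389 -0.    ]
49 [ 0.004 -0.    -0.159] [-0.     -0.0389  0.    ]
56 [ 0.004 -0.    -0.159] [-0.     -0.0389 -0.    ]
63 [ 0.004 -0.    -0.159] [-0.     -0.0389  0.    ]
70 [ 0.004 -0.    -0.159] [-0.     -0.0389  0.    ]
```

View pics/dish.png

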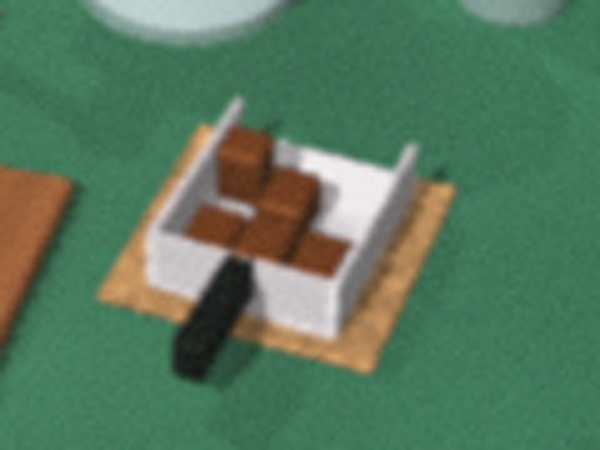

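All five lumps lie neatly in the bowl, with the handle end at (190,370). I'll rehearse the tipping motion empty, 100 mm above the funnel.

>>> send_rows(steps=[[0, 0, 0, 0, 0, 0, -0.032], [0, 0.054, -0.251, -0.108, 0, 0, 0], [0, 0.054, -0.251, -0.108, 0, 0, 0], [0, 0.054, -0.251, -0.108, 0, 0, 0], [0, 0.004, 0, -0.159, 0, -0.0389, 0], [0, 0.004, 0, -0.159, 0, -0.0389, 0], [0, 0.004, 0, -0.159, 0, -0.0389, 0], [0, 0.004, 0, -0.159, 0, -0.0389, 0]])

```text
t: 29.18
tcp_pos: [512.1, 88.0, 327.3]
tcp_rot: [0.687, -0.684, -0.172, -0.175]
wrist_force: [-0.0, -1.0, -0.8]
grip_width: 43.5
grasp_force: 0.0
```

Run:
```python
from h import *
st();print(tilt(28,270)[0],tilt(28,270)[1][:,2])
```

```text
t 29.18 p [512.1  88.  327.3] yaw -179.9 z [ 0.004  0.475 -0.88 ] w 43.5 gf 0.0 F [-0.  -1.  -0.8] M [-1.83  0.28  0.03] q [ 0.15  0.07 -0.04 -0.5  -1.4  -0.08]
[511.          87.03665057 326.79315472] [ 0.          0.46947156 -0.88294759]
```

>>> send_rows(steps=[[0, 0.004, 0, -0.159, 0, -0.0389, 0], [0, 0.004, 0, -0.159, 0, -0.0389, 0], [0, 0.004, 0, -0.159, 0, -0.0389, 0], [0, 0.004, 0, -0.159, 0, -0.0389, 0], [0, 0.004, 0, -0.159, 0, -0.0389, 0], [0, 0.004, 0, -0.159, 0, -0.0389, 0], [0, 0, 0, 0, 0, 0, 0], [0, 0, 0, 0, 0, 0, 0]])

```text
t: 29.85
tcp_pos: [511.8, 16.6, 385.9]
tcp_rot: [-0.577, 0.581, 0.407, 0.406]
wrist_force: [0.6, 0.1, 1.0]
grip_width: 44.2
grasp_force: 0.0
```

Run:
```python
from h import *
st();print(tilt(70,270)[0],tilt(70,270)[1][:,2])
```

```text
t 29.85 p [511.8  16.6 385.9] yaw 179.8 z [ 0.002  0.94  -0.34 ] w 44.2 gf 0.0 F [0.6 0.1 1. ] M [-3.19  0.11 -0.03] q [-0.45  0.31  0.12 -1.12 -1.91  0.34]
[511.          18.97314321 390.51834401] [ 0.          0.93969262 -0.34202014]
```

Run:
```python
from h import *
tiltrows([14,7,0],270)
p,R=tilt(0,270)
plan(Rdown(174.3),(*D(-76,0),290),(*D(-76,0),8.5),R0=R,p0=p)
q,_=tilt(0,200)
plan(Rdown(180),(*D(-76,0),200),q,R0=Rdown(174.3),p0=(*D(-76,0),8.5));print(q)
```

```text
7 [ 0.016 -0.     0.158] [ 0.      0.0389 -0.    ]
0 [ 0.016 -0.     0.158] [0.     0.0389 0.    ]
TURN 1 x [0.     0.     0.0317]
SHIFT 4 x [-0.223  0.252 -0.062]
SHIFT 8 x [0.    0.    0.352]
TURN 1 x [ 0.      0.     -0.0317]
SHIFT 5 x [ 0.     0.    -0.383]
SHIFT 4 x [ 0.247 -0.229  0.012]
[511.  100.  195.2]
```

>>> send_rows(steps=[[0.2, 0.016, 0, 0.158, 0, 0.0389, 0], [0.2, 0.016, 0, 0.158, 0, 0.0389, 0], [0.2, 0.016, 0, 0.158, 0, 0.0389, 0], [0.2, 0.016, 0, 0.158, 0, 0.0389, 0], [0.2, 0.016, 0, 0.158, 0, 0.0389, 0], [0.2, 0.016, 0, 0.158, 0, 0.0389, 0], [0.2, 0.016, 0, 0.158, 0, 0.0389, 0], [0.2, 0.016, 0, 0.158, 0, 0.0389, 0]])

```text
t: 30.52
tcp_pos: [512.6, 99.4, 298.2]
tcp_rot: [0.704, -0.7, -0.081, -0.089]
wrist_force: [1.2, -1.8, -1.9]
grip_width: 52.5
grasp_force: 0.0
```

>>> send_rows(steps=[[0.2, 0.016, 0, 0.158, 0, 0.0389, 0], [0.2, 0.016, 0, 0.158, 0, 0.0389, 0], [0.2, 0, 0, 0, 0, 0, 0.032], [0.2, -0.223, 0.252, -0.062, 0, 0, 0], [0.2, -0.223, 0.252, -0.062, 0, 0, 0], [0.2, -0.223, 0.252, -0.062, 0, 0, 0], [0.2, -0.223, 0.252, -0.062, 0, 0, 0], [0.2, 0, 0, 0, 0, 0, 0]])

```text
t: 31.18
tcp_pos: [417.6, 203.4, 290.9]
tcp_rot: [-0.673, 0.739, 0.0, 0.004]
wrist_force: [0.3, -0.7, 0.2]
grip_width: 52.4
grasp_force: 0.0
```

>>> send_rows(steps=[[0.2, 0, 0, 0.38, 0, 0, 0], [0.2, 0, 0, 0.38, 0, 0, 0], [0.2, 0, 0, 0.38, 0, 0, 0], [0.2, 0, 0, 0.38, 0, 0, 0], [0.2, 0, 0, 0.38, 0, 0, 0], [0.2, 0, 0, 0, 0, 0, 0], [0.2, 0, 0, 0, 0, 0, 0], [0.2, 0, 0, 0, 0, 0, 0]])

```text
t: 31.85
tcp_pos: [421.1, 200.4, 100.0]
tcp_rot: [-0.672, 0.741, -0.0, 0.002]
wrist_force: [0.3, -1.3, 0.9]
grip_width: 52.5
grasp_force: 0.0
```

Run:
```python
from h import *
st();print(D(-76,0)); plan(Rdown(174.3),(*D(-76,0),8.5))
S=cam('side');cv2.imwrite('pics/dish2.png',cv2.resize(S['color'][250:400,260:400],None,fx=4,fy=4,interpolation=cv2.INTER_CUBIC))
```

```text
t 31.85 p [421.1 200.4 100. ] yaw 174.4 z [ 0.003  0.002 -1.   ] w 52.5 gf 0.0 F [ 0.3 -1.3  0.9] M [ 0.08  0.06 -0.05] q [ 0.87  0.14 -0.61  0.   -0.82 -0.97]
[419.54830098 198.62422332]
TURN 1 x [-0.001   0.0008  0.0004]
SHIFT 3 x [0.006 0.005 0.305]
```

View pics/dish2.png

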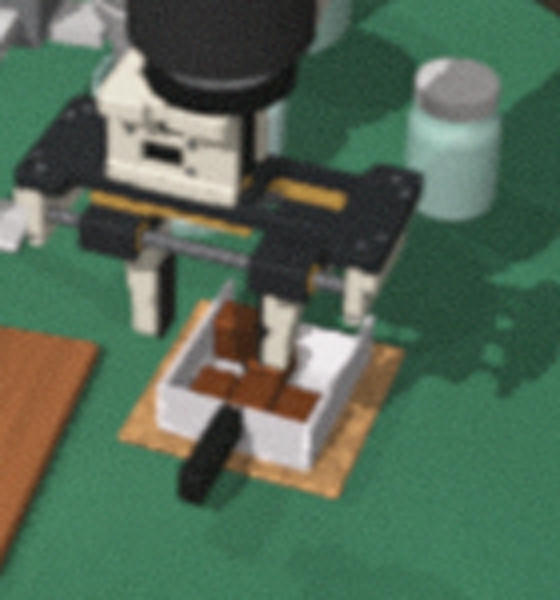

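The tips at (150,330) and (275,365) straddle the handle, whose middle is at (212,455), once lowered. The lumps are still in the bowl.

>>> send_rows(steps=[[0.2, 0.01, 0.01, 0.3, 0, 0, 0], [0.2, 0, 0, 0.3, 0, 0, 0], [0.2, 0, 0, 0.2, 0, 0, 0], [0.2, 0, 0, 0.11, 0, 0, 0], [0.2, 0, 0, 0, 0, 0, 0], [-1, 0, 0, 0, 0, 0, 0], [-1, 0, 0, 0, 0, 0, 0], [-1, 0, 0, 0, 0, 0, 0]])

```text
t: 32.57
tcp_pos: [419.8, 198.9, 8.1]
tcp_rot: [-0.671, 0.742, 0.0, 0.002]
wrist_force: [-0.8, -0.4, 0.1]
grip_width: 37.9
grasp_force: 0.0
```

>>> send_rows(steps=[[-1, 0, 0, 0, 0, 0, 0], [-1, 0, 0, 0, 0, 0, 0], [-1, 0, 0, 0, 0, 0, 0], [-1, 0, 0, 0, 0, 0, 0], [-1, 0, 0, 0, 0, 0, 0]])

```text
t: 32.98
tcp_pos: [419.0, 198.1, 6.8]
tcp_rot: [-0.671, 0.742, 0.0, 0.0]
wrist_force: [-1.8, 0.9, 6.2]
grip_width: 15.9
grasp_force: 30.0
```

Run:
```python
from h import *
st()
```

```text
t 32.98 p [419.  198.1   6.8] yaw 174.3 z [ 0.001  0.001 -1.   ] w 15.9 gf 30.0 F [-1.8  0.9  6.2] M [ 0.1   0.57 -0.02] q [ 0.87  0.29 -0.71  0.   -0.57 -0.97]
```

>>> send_rows(steps=[[-1, 0, 0, -0.04, 0, 0, 0], [-1, 0, 0, -0.08, 0, 0, 0], [-1, 0, 0, -0.12, 0, 0, 0], [-1, 0, 0, -0.16, 0, 0, 0], [-1, 0, 0, -0.2, 0, 0, 0], [-1, 0, 0, -0.15, 0, 0, 0], [-1, 0, 0, -0.08, 0, 0, 0], [-1, 0, 0, 0, 0, 0, 0]])

```text
t: 33.65
tcp_pos: [419.4, 198.5, 91.1]
tcp_rot: [-0.671, 0.742, 0.0, 0.002]
wrist_force: [-0.8, 0.2, -3.3]
grip_width: 15.4
grasp_force: 30.0
```

Run:
```python
from h import *
st()
S=cam('side');cv2.imwrite('pics/lift.png',cv2.resize(S['color'][230:380,250:400],None,fx=3.8,fy=3.8,interpolation=cv2.INTER_CUBIC))
o=env.get_obs();p,_=tilt(0,215);print(p)
plan(Rdown(180),(*o['tcp_pos'][:2],p[2]),p)
```

```text
t 33.65 p [419.4 198.5  91.1] yaw 174.3 z [ 0.002  0.002 -1.   ] w 15.4 gf 30.0 F [-0.8  0.2 -3.3] M [ 0.34  0.02 -0.03] q [ 0.87  0.15 -0.63  0.   -0.79 -0.97]
[511.  100.  210.2]
TURN 1 x [-0.0003  0.0005 -0.032 ]
SHIFT 4 x [ 0.     0.    -0.301]
SHIFT 4 x [ 0.245 -0.23   0.   ]
```

View pics/lift.png

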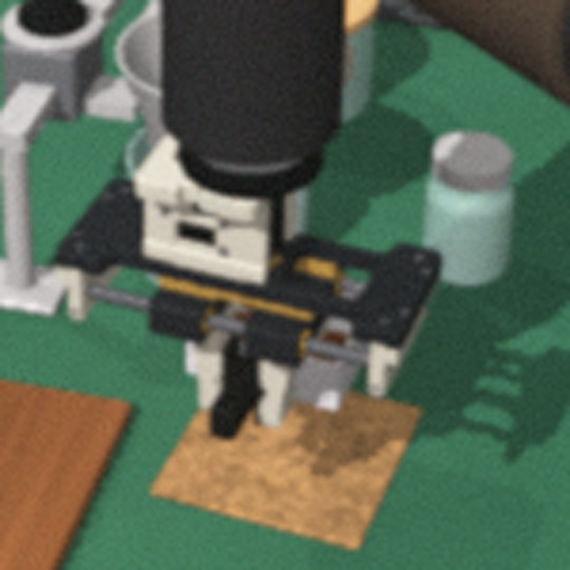

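The dish is lifted and the mat is clear. The wrist reads 3.3 N, as expected with all five lumps, and the handle at (230,400) is held. I'll check the pitch numerically.

Run:
```python
from h import *
S=cam('side');P=cloud(S)[315:350,295:350].reshape(-1,3);g=S['color'][315:350,295:350].reshape(-1,3).astype(int)
m=(g.max(1)<45)&(P[:,2]>70)&(P[:,2]<130)&(P[:,1]>170)
q=P[m]; print(len(q)); 
for a in range(170,245,10):
    r=q[(q[:,1]>=a)&(q[:,1]<a+10)]
    if len(r)>2: print(a,len(r),np.percentile(r[:,2],[5,50,95]).round(1))
w=(g.min(1)>150)&(P[:,2]>60)&(P[:,2]<130)&(P[:,1]<170); q=P[w]
for a in range(60,170,10):
    r=q[(q[:,1]>=a)&(q[:,1]<a+10)]
    if len(r)>2: print('bowl',a,len(r),r[:,0].mean().round(0),r[:,2].min().round(1),r[:,2].max().round(1))
```

```text
158
190 25 [118.2 121.5 128.6]
200 29 [111.1 121.6 126.5]
210 28 [109.3 120.8 123.4]
220 29 [112.6 121.1 123.8]
230 44 [106.9 116.6 122.6]
240 3 [108.9 110.6 118.5]
```

>>> send_rows(steps=[[-1, 0, 0, -0.1, 0, 0, 0], [-1, 0, 0, -0.2, 0, 0, 0], [-1, 0, 0, -0.25, 0, 0, 0], [-1, 0, 0, -0.25, 0, 0, 0], [-1, 0, 0, -0.2, 0, 0, -0.01], [-1, 0, 0, -0.15, 0, 0, -0.012], [-1, 0, 0, -0.05, 0, 0, -0.01], [-1, 0, 0, 0, 0, 0, 0]])

```text
t: 34.42
tcp_pos: [418.8, 198.0, 209.4]
tcp_rot: [0.708, -0.707, -0.0, -0.0]
wrist_force: [-0.5, 0.8, -4.1]
grip_width: 15.5
grasp_force: 30.0
```

>>> send_rows(steps=[[-1, 0.06, -0.06, 0, 0, 0, 0], [-1, 0.13, -0.12, 0, 0, 0, 0], [-1, 0.16, -0.15, 0, 0, 0, 0], [-1, 0.16, -0.15, 0, 0, 0, 0], [-1, 0.16, -0.15, 0, 0, 0, 0], [-1, 0.16, -0.15, 0, 0, 0, 0], [-1, 0.1, -0.1, 0, 0, 0, 0], [-1, 0.05, -0.04, 0, 0, 0, 0]])

```text
t: 35.08
tcp_pos: [511.1, 97.8, 207.0]
tcp_rot: [-0.706, 0.708, 0.0, -0.002]
wrist_force: [0.2, 0.7, -2.8]
grip_width: 16.3
grasp_force: 30.0
```

>>> send_rows(steps=[[-1, 0, 0, 0, 0, 0, 0], [-1, 0, 0, 0, 0, 0, 0], [-1, 0, 0, 0, 0, 0, 0]])

```text
t: 35.33
tcp_pos: [510.1, 99.9, 208.6]
tcp_rot: [-0.707, 0.707, 0.0, -0.001]
wrist_force: [-1.0, 0.9, -3.0]
grip_width: 15.8
grasp_force: 30.0
```

Run:
```python
from h import *
st();p,R=tilt(0,190); plan(R,p); print(p)
S=cam('side');b=lumpblobs(S,(200,100,400,330));print([(int(a),c.round(0)) for a,c in b])
tiltrows([0,4,8],190)
```

```text
t 35.33 p [510.1  99.9 208.6] yaw 180.0 z [-0.001 -0.    -1.   ] w 15.8 gf 30.0 F [-1.   0.9 -3. ] M [0.23 0.14 0.  ] q [ 0.57  0.12 -0.35 -0.   -1.1  -0.57]
TURN 1 x [ 0.0004 -0.0001 -0.    ]
SHIFT 1 x [-0.001 -0.009  0.234]
[511.  100.  185.2]
[(89, array([203., 188.])), (20, array([301., 220.])), (16, array([286., 230.])), (29, array([306., 243.]))]
4 [-0.     0.    -0.091] [-0.     -0.0222  0.    ]
8 [-0.     0.    -0.091] [-0.     -0.0222  0.    ]
```

>>> send_rows(steps=[[-1, 0, 0, 0.1, 0, 0, 0], [-1, 0, 0, 0.1, 0, 0, 0], [-1, 0, 0, -0.091, 0, -0.0222, 0], [-1, 0, 0, -0.091, 0, -0.0222, 0], [-1, 0, 0, -0.091, 0, -0.0222, 0], [-1, 0, 0, -0.091, 0, -0.0222, 0], [-1, 0, 0, -0.091, 0, -0.0222, 0], [-1, 0, 0, -0.091, 0, -0.0222, 0]])

```text
t: 36.05
tcp_pos: [510.4, 90.9, 242.6]
tcp_rot: [0.692, -0.691, -0.148, -0.148]
wrist_force: [-0.1, -0.7, -3.8]
grip_width: 16.0
grasp_force: 30.0
```

>>> send_rows(steps=[[-1, 0, 0, -0.091, 0, -0.0222, 0], [-1, 0, 0, -0.091, 0, -0.0222, 0], [-1, 0, 0, -0.091, 0, -0.0222, 0], [-1, 0, 0, -0.091, 0, -0.0222, 0], [-1, 0, 0, 0, 0, 0, 0], [-1, 0, 0, 0, 0, 0, 0], [-1, 0, 0, 0, 0, 0, 0]])

```text
t: 36.63
tcp_pos: [510.6, 72.2, 273.2]
tcp_rot: [-0.664, 0.665, 0.241, 0.241]
wrist_force: [1.6, 0.2, -1.4]
grip_width: 16.0
grasp_force: 30.0
```

Run:
```python
from h import *
st();print(tilt(40,193))
```

```text
t 36.63 p [510.6  72.2 273.2] yaw 180.0 z [-0.     0.641 -0.767] w 16.0 gf 30.0 F [ 1.6  0.2 -1.4] M [-2.49  0.12 -0.01] q [-0.05  0.16 -0.08 -0.7  -1.42  0.19]
(array([511.        ,  72.67115813, 272.88537593]), array([[-1.22464680e-16, -1.00000000e+00,  0.00000000e+00],
       [-7.66044443e-01,  9.38133875e-17,  6.42787610e-01],
       [-6.42787610e-01,  7.87187789e-17, -7.66044443e-01]]))
```

>>> send_rows(steps=[[-1, 0, 0, -0.091, 0, -0.0222, 0], [-1, 0, 0, -0.091, 0, -0.0222, 0], [-1, 0, 0, -0.091, 0, -0.0222, 0], [-1, 0, 0, -0.091, 0, -0.0222, 0], [-1, 0, 0, -0.091, 0, -0.0222, 0], [-1, 0, 0, 0, 0, 0, 0], [-1, 0, 0, 0, 0, 0, 0], [-1, 0, 0, 0, 0, 0, 0]])

```text
t: 37.3
tcp_pos: [510.8, 39.5, 304.3]
tcp_rot: [0.613, -0.613, -0.353, -0.352]
wrist_force: [0.6, 0.6, -2.4]
grip_width: 15.5
grasp_force: 30.0
```

>>> send_rows(steps=[[-1, 0, 0, -0.091, 0, -0.0222, 0], [-1, 0, 0, -0.091, 0, -0.0222, 0], [-1, 0, 0, -0.091, 0, -0.0222, 0], [-1, 0, 0, 0, 0, 0, 0], [-1, 0, 0, 0, 0, 0, 0], [-1, 0, 0, 0, 0, 0, 0], [-1, 0, 0, 0, 0, 0, 0], [-1, 0, 0, 0, 0, 0, 0]])

```text
t: 37.97
tcp_pos: [510.7, 15.1, 317.4]
tcp_rot: [0.574, -0.572, -0.414, -0.415]
wrist_force: [-0.8, 0.1, -2.1]
grip_width: 15.7
grasp_force: 30.0
```

Run:
```python
from h import *
st();print(tilt(72,193))
S=cam('side');cv2.imwrite('pics/pour.png',cv2.resize(S['color'][100:320,200:420],None,fx=2.7,fy=2.7,interpolation=cv2.INTER_CUBIC))
```

```text
t 37.97 p [510.7  15.1 317.4] yaw -179.9 z [-0.001  0.95  -0.312] w 15.7 gf 30.0 F [-0.8  0.1 -2.1] M [-3.75  0.13 -0.02] q [-0.45  0.4   0.05 -1.1  -1.86  0.49]
(array([511.        ,  14.73728055, 315.15406555]), array([[-1.22464680e-16, -1.00000000e+00,  0.00000000e+00],
       [-3.09016994e-01,  3.78436673e-17,  9.51056516e-01],
       [-9.51056516e-01,  1.16470832e-16, -3.09016994e-01]]))
```

View pics/pour.png

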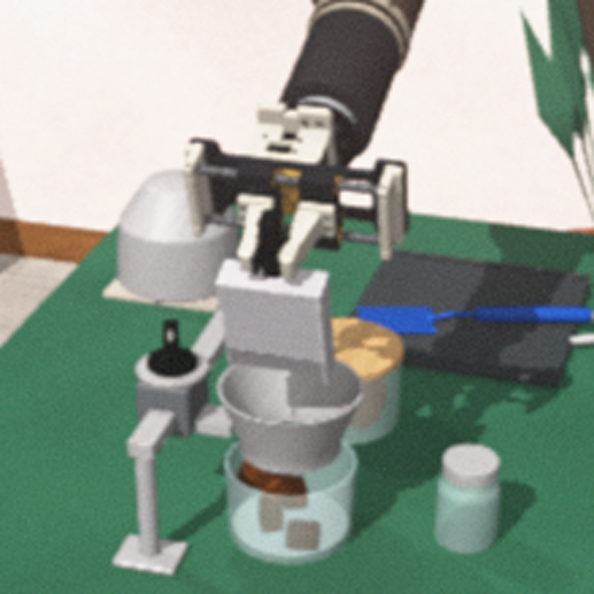

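Lumps are in the canister at (270,480), (270,515) and (303,535), the funnel is still in place and the dish is tipped above it. A short shake will make sure the dish is empty.

>>> send_rows(steps=[[-1, -0.1, 0, 0, 0, 0, 0], [-1, 0.1, 0, 0, 0, 0, 0], [-1, -0.1, 0, 0, 0, 0, 0], [-1, 0.1, 0, 0, 0, 0, 0], [-1, 0, 0, 0, 0, -0.02, 0], [-1, 0, 0, 0, 0, 0, 0], [-1, 0, 0, 0, 0, 0, 0], [-1, 0, 0, 0, 0, 0, 0]])

```text
t: 38.68
tcp_pos: [510.9, 13.8, 316.2]
tcp_rot: [-0.559, 0.559, 0.433, 0.433]
wrist_force: [0.1, 0.5, -1.6]
grip_width: 15.5
grasp_force: 30.0
```

Run:
```python
from h import *
st()
S=cam('side'); hsv=cv2.cvtColor(S['color'],cv2.COLOR_BGR2HSV)
# lumps seen: brown hue anywhere in tile of dish & canister
for nm,(x0,y0,x1,y1) in dict(dish=(275,190,330,250),funnel=(278,235,336,272),gap=(283,260,333,310),all=(200,150,420,400)).items():
    print(nm,[(int(a),c.round(0)) for a,c in lumpblobs(S,(x0,y0,x1,y1))])
P=cloud(S); 
for u,v in((297,276),(305,278),(300,290),(312,297)): print((u,v),P[v,u].round(0),S['color'][v,u])
```

```text
t 38.68 p [510.9  13.8 316.2] yaw 180.0 z [ 0.     0.968 -0.251] w 15.5 gf 30.0 F [ 0.1  0.5 -1.6] M [-3.84  0.11 -0.01] q [-0.47  0.43  0.05 -1.14 -1.89  0.52]
dish []
funnel []
gap [(139, array([300., 278.]))]
all [(45, array([307., 175.])), (87, array([203., 188.])), (139, array([300., 278.])), (93, array([269., 369.]))]
(297, 276) [539. -70.  52.] [31 54 95]
(305, 278) [517. -68.  51.] [27 43 68]
(300, 290) [511.  -5.  58.] [135 143 149]
(312, 297) [484. -16.  34.] [122 134 142]
```

>>> send_rows(steps=[[-1, 0, 0, 0, 0, 0.02, 0], [-1, 0.005, 0, 0.045, 0, 0.0111, 0], [-1, 0.016, 0, 0.158, 0, 0.0389, 0], [-1, 0.016, 0, 0.158, 0, 0.0389, 0], [-1, 0.016, 0, 0.158, 0, 0.0389, 0], [-1, 0.016, 0, 0.158, 0, 0.0389, 0], [-1, 0.016, 0, 0.158, 0, 0.0389, 0], [-1, 0.016, 0, 0.158, 0, 0.0389, 0]])

```text
t: 39.4
tcp_pos: [512.2, 86.5, 253.4]
tcp_rot: [0.687, -0.686, -0.166, -0.172]
wrist_force: [-1.1, -0.2, -3.4]
grip_width: 15.7
grasp_force: 30.0
```

>>> send_rows(steps=[[-1, 0.016, 0, 0.158, 0, 0.0389, 0], [-1, 0.016, 0, 0.158, 0, 0.0389, 0], [-1, 0.016, 0, 0.158, 0, 0.0389, 0], [-1, 0.016, 0, 0.158, 0, 0.0389, 0], [-1, 0, 0, -0.2, 0, 0, 0], [-1, 0, 0, 0, 0, 0, 0], [-1, 0, 0, 0, 0, 0, 0], [-1, 0, 0, 0, 0, 0, 0]])

```text
t: 40.07
tcp_pos: [511.1, 98.9, 209.6]
tcp_rot: [-0.707, 0.707, -0.0, 0.001]
wrist_force: [-0.2, -0.0, -2.7]
grip_width: 15.9
grasp_force: 30.0
```

Run:
```python
from h import *
st(); o=env.get_obs(); z=o['tcp_pos'][2]
plan(Rdown(174.3),(419.2,198.2,z),(419.2,198.2,50))
S=cam('side'); P=cloud(S); print([(int(a),c.round(0)) for a,c in lumpblobs(S,(200,200,420,400))])
```

```text
t 40.07 p [511.1  98.9 209.6] yaw 179.9 z [ 0.002  0.001 -1.   ] w 15.9 gf 30.0 F [-0.2 -0.  -2.7] M [ 0.11  0.14 -0.04] q [ 0.57  0.12 -0.35 -0.   -1.1  -0.57]
TURN 1 x [-0.0005  0.0004  0.0314]
SHIFT 4 x [-0.224  0.253  0.   ]
SHIFT 4 x [0.    0.    0.399]
[(31, array([303., 220.])), (144, array([300., 278.])), (89, array([269., 368.]))]
```

>>> send_rows(steps=[[-1, 0, 0, 0, 0, 0, 0], [-1, 0, 0, 0, 0, 0, 0], [-1, 0, 0, 0, 0, 0, 0], [-1, 0, 0, 0, 0, 0, 0]])

```text
t: 40.45
tcp_pos: [510.8, 98.2, 208.8]
tcp_rot: [-0.707, 0.707, -0.0, -0.001]
wrist_force: [-0.2, 0.5, -2.4]
grip_width: 15.5
grasp_force: 30.0
```

Run:
```python
from h import *
F=[];M=[]
for i in range(8):
    S=cam('side' if i%2 else 'top'); o=env.get_obs(); F.append(o['wrist_force']);M.append(o['torque'])
    if not i%2: T=S
print(np.mean(F,0),np.std(F,0),np.mean(M,0))
P=cloud(S);Q=cloud(T)
hsv=cv2.cvtColor(S['color'],cv2.COLOR_BGR2HSV)
for v in range(214,228,3): print([(P[v,u].round(0).astype(int).tolist(),S['color'][v,u].tolist()) for u in (298,303,308)])
# predicted dish interior in top view
px=project(T,[[511,24+dx,212] for dx in(-40,0,40)]);print(px.round(0),[T['color'][int(v),int(u)].tolist() for u,v in px],[Q[int(v),int(u)].round(0).tolist() for u,v in px])
```

```text
[-0.35022832  0.05030844 -1.73465244] [0.41394154 0.36072181 0.27045975] [0.1218487  0.1265089  0.00457096]
[([488, 86, 319], [33, 34, 32]), ([479, 78, 316], [37, 35, 34]), ([468, 78, 318], [50, 49, 43])]
[([487, 87, 312], [36, 36, 33]), ([479, 80, 310], [39, 45, 49]), ([467, 82, 313], [50, 47, 46])]
[([490, 80, 301], [43, 73, 92]), ([478, 81, 303], [57, 103, 134]), ([468, 78, 303], [53, 93, 121])]
[([477, 122, 318], [50, 47, 47]), ([467, 118, 317], [47, 52, 50]), ([469, 75, 295], [48, 60, 71])]
[([476, 125, 312], [46, 44, 42]), ([466, 122, 313], [45, 46, 45]), ([455, 124, 315], [48, 45, 43])]
[[270. 232.]
 [254. 233.]
 [239. 234.]] [[198, 195, 194], [204, 200, 200], [203, 199, 199]] [[513.0, -13.0, 206.0], [514.0, 26.0, 200.0], [513.0, 67.0, 205.0]]
```

The dish is empty: it weighs 1.7 N and its floor is clear in the top view. Setting it back.

>>> send_rows(steps=[[-1, 0, 0, 0, 0, 0, 0.0315], [-1, -0.12, 0.13, 0, 0, 0, 0], [-1, -0.22, 0.25, 0, 0, 0, 0], [-1, -0.22, 0.25, 0, 0, 0, 0], [-1, -0.22, 0.25, 0, 0, 0, 0], [-1, -0.116, 0.132, 0, 0, 0, 0], [-1, 0, 0, 0.2, 0, 0, 0], [-1, 0, 0, 0.35, 0, 0, 0]])

```text
t: 41.52
tcp_pos: [420.5, 201.0, 156.9]
tcp_rot: [-0.673, 0.74, -0.001, 0.004]
wrist_force: [1.7, 0.7, -2.6]
grip_width: 15.6
grasp_force: 30.0
```

>>> send_rows(steps=[[-1, 0, 0, 0.35, 0, 0, 0], [-1, 0, 0, 0.35, 0, 0, 0], [-1, 0, 0, 0.25, 0, 0, 0], [-1, 0, 0, 0.1, 0, 0, 0], [-1, 0, 0, 0, 0, 0, 0], [-1, 0, 0, 0, 0, 0, 0], [-1, 0, 0, 0, 0, 0, 0]])

```text
t: 42.1
tcp_pos: [419.6, 198.4, 49.8]
tcp_rot: [-0.672, 0.741, -0.001, 0.0]
wrist_force: [0.4, -1.3, -1.9]
grip_width: 15.8
grasp_force: 30.0
```

Run:
```python
from h import *
st(); plan(Rdown(174.3),(419.2,198.2,9),(419.2,198.2,7.5))
```

```text
t 42.1 p [419.6 198.4  49.8] yaw 174.4 z [ 0.001 -0.001 -1.   ] w 15.8 gf 30.0 F [ 0.4 -1.3 -1.9] M [0.14 0.08 0.02] q [ 0.87  0.22 -0.67  0.   -0.68 -0.97]
TURN 1 x [-0.0004 -0.0001  0.0004]
SHIFT 2 x [0.001 0.002 0.204]
SHIFT 1 x [0.    0.    0.015]
```

>>> send_rows(steps=[[-1, 0, 0, 0.2, 0, 0, 0], [-1, 0, 0, 0.13, 0, 0, 0], [-1, 0, 0, 0.05, 0, 0, 0], [-1, 0, 0, 0.03, 0, 0, 0], [-1, 0, 0, 0.01, 0, 0, 0], [-1, 0, 0, 0, 0, 0, 0], [-1, 0, 0, 0, 0, 0, 0]])

```text
t: 42.68
tcp_pos: [419.3, 198.0, 7.6]
tcp_rot: [-0.671, 0.741, -0.001, 0.0]
wrist_force: [-0.0, -0.0, 1.0]
grip_width: 16.0
grasp_force: 30.0
```

Run:
```python
from h import *
st()
```

```text
t 42.68 p [419.3 198.    7.6] yaw 174.4 z [ 0.001 -0.001 -1.   ] w 16.0 gf 30.0 F [-0. -0.  1.] M [-0.19  0.27 -0.02] q [ 0.87  0.29 -0.71  0.   -0.57 -0.97]
```

Contact is made. Releasing and retreating up and away.

>>> send_rows(steps=[[-0.2, 0, 0, 0, 0, 0, 0], [-0.2, 0, 0, 0, 0, 0, 0], [-0.2, 0, 0, 0, 0, 0, 0], [-0.2, 0, 0, 0, 0, 0, 0], [-0.2, 0, 0, -0.15, 0, 0, 0], [-0.2, 0, 0, -0.35, 0, 0, 0], [-0.2, 0, 0, -0.38, 0, 0, 0], [-0.2, 0, 0, -0.38, 0, 0, 0]])

```text
t: 43.35
tcp_pos: [418.4, 197.2, 134.0]
tcp_rot: [-0.671, 0.741, -0.001, -0.001]
wrist_force: [1.2, 0.7, -0.5]
grip_width: 34.8
grasp_force: 0.0
```

>>> send_rows(steps=[[-0.2, 0, 0, -0.38, 0, 0, 0], [-0.2, 0, 0, -0.38, 0, 0, 0], [-0.2, -0.35, 0, 0, 0, 0, 0], [-0.2, -0.35, 0, 0, 0, 0, 0], [-0.2, -0.35, 0, 0, 0, 0, 0], [-0.2, -0.35, 0, 0, 0, 0, 0], [-0.2, 0, 0, 0, 0, 0, 0], [-0.2, 0, 0, 0, 0, 0, 0]])

```text
t: 44.02
tcp_pos: [432.4, 338.5, 207.7]
tcp_rot: [-0.672, 0.741, -0.001, -0.001]
wrist_force: [-0.4, -0.5, -0.6]
grip_width: 34.9
grasp_force: 0.0
```

Run:
```python
from h import *
st(); S=cam('side');T=cam('top')
print([(int(a),c.round(0)) for a,c in lumpblobs(S,(150,200,480,420))]);print([(int(a),c.round(0)) for a,c in lumpblobs(T,(150,165,420,330))])
# dish: white pixels on mat
for n,c in(('S',S),('T',T)):
    P=cloud(c);hsv=cv2.cvtColor(c['color'],cv2.COLOR_BGR2HSV)
    m=(hsv[...,1]<45)&(hsv[...,2]>110)&(P[...,0]>330)&(P[...,0]<490)&(P[...,1]>40)&(P[...,1]<200)&(P[...,2]<60)
    q=P[m]; print(n,len(q),q.min(0).round(0),q.max(0).round(0),q.mean(0).round(0))
# funnel ring & knob
P=cloud(T);m=(P[...,2]>153)&(P[...,2]<166)&(P[...,0]>430)&(P[...,0]<590)&(P[...,1]>-160)&(P[...,1]<40);q=P[m];print('ring',len(q),q.min(0).round(0),q.max(0).round(0))
# canister content seen through funnel from top
u0,v0=project(T,[[508,-65,40]])[0];print(u0,v0,[T['color'][int(v0)+d,int(u0)+e].tolist() for d in(-8,0,8) for e in(-8,0,8)])
```

```text
t 44.02 p [432.4 338.5 207.7] yaw 174.4 z [-0.001 -0.003 -1.   ] w 34.9 gf 0.0 F [-0.4 -0.5 -0.6] M [-0.13  0.15  0.02] q [ 1.02  0.17 -0.29  0.   -1.11 -1.12]
[(51, array([307., 279.])), (17, array([304., 290.])), (17, array([318., 295.])), (94, array([269., 368.])), (22, array([351., 344.])), (15, array([344., 356.])), (19, array([320., 366.])), (14, array([220., 388.]))]
[(142, array([297., 238.]))]
S 1389 [361.  44.  -2.] [483. 197.  41.] [413. 128.  16.]
T 1215 [359.  67.  -3.] [459. 186.  43.] [411. 126.  12.]
ring 352 [ 442. -133.  153.] [577.   1. 166.]
293.0342396932718 245.31076676898095 [[182, 191, 166], [48, 77, 119], [123, 133, 129], [201, 209, 179], [191, 200, 171], [89, 102, 110], [58, 77, 104], [205, 213, 181], [189, 192, 176]]
```

Run:
```python
from h import *
S=cam('side');T=cam('top');P=cloud(S);Q=cloud(T)
c0={'color':cv2.imread('pics/side0.png')};print('start',[(int(a),c.round(0)) for a,c in lumpblobs(c0,(290,320,400,395))])
for u,v in((351,344),(344,356),(320,366)): print((u,v),P[v,u].round(0),S['color'][v,u],c0['color'][v,u])
# lumps inside canister: side-view colour diff vs start in the canister region, loose brown-through-glass mask
def loose(I,roi):
    x0,y0,x1,y1=roi;h=cv2.cvtColor(I,cv2.COLOR_BGR2HSV);I=I.astype(int);m=np.zeros(I.shape[:2],np.uint8)
    m[y0:y1,x0:x1]=((I[...,2]-I[...,0]>8))[y0:y1,x0:x1]; n,l,st_,ce=cv2.connectedComponentsWithStats(m);return [(int(st_[i,4]),ce[i].round(0).tolist()) for i in range(1,n) if st_[i,4]>15]
print('S',loose(S['color'],(283,262,335,310)));print('T',loose(T['color'],(268,215,322,268)))
for r in range(216,262,3): print(' '.join('#' if int(T['color'][r,c,2])-int(T['color'][r,c,0])>12 else '.' for c in range(272,320,1)))
print()
for r in range(262,310,2): print(' '.join('#' if int(S['color'][r,c,2])-int(S['color'][r,c,0])>8 else '.' for c in range(282,336,1)))
```

```text
start [(16, array([344., 357.])), (20, array([319., 365.]))]
(351, 344) [358.  93.   1.] [ 56  81 110] [ 55  80 105]
(344, 356) [365. 140.   3.] [ 64  91 121] [ 69  96 123]
(320, 366) [408. 187.   5.] [ 58  84 112] [ 54  81 106]
S [(129, [303.0, 276.0]), (281, [288.0, 282.0]), (144, [312.0, 291.0]), (80, [292.0, 302.0])]
T [(295, [297.0, 237.0]), (38, [283.0, 251.0])]
. . . . . . . . . . . . . . . . . . . . . . . . . . . . . . . . . . . . . . . . . . . . . . . .
. . . . . . . . . . . . . . . . . . . . . . . . . . . . . . . . . . . . . . . . . . . . . . . .
. . . . . . . . . . . . . . . . . . . . . . . . . . . . . . . . . . . . . . . . . . . . . . . .
. . . . . . . . . . . . . . . . . . . . . . . . . . . . . . . . . . . . . . . . . . . . . . . .
. . . . . . . . . . . . . . . . . . . # # # # # # # # # # # . . . . . . . . . . . . . . . . . .
. . . . . . . . . . . . . . . . . . # # # # # # # # # # # # # . . . . . . . . . . . . . . . . .
. . . . . . . . . . . . . . . . . . . . # # # # # # # # # . . . . . . . . . . . . . . . . . . .
. . . . . . . . . . . . . . . . # # # # # # # # # # # # #
[... 2699 characters left out ...]
 . . . . . . . . . # # # . . . . . . . . . . . . . .
# # # # # . . . . . . . . . . . . . . . . . . . . . . . . . . . . . . . . # # # . . . . . . . . . . . . . .
# # # # # # # # # # # # . . . . . . . . . . . . . . . . . . . . . . . . . . . . . . . . . . . . . . . . . .
. . . . # # # # # # # # # # # # # # # # . . . . . . . . . . . . . . . . . . . . . . . . . . . . . . . . . .
. . . . . . . . . . . . # # # # # # # # . . . . . . . . . . . . . . . . . . . . . . . . . . . . . . . . . .
. . . . . . . . . . . . . . . . . . . . . . . . . . . . . . . . . . . . . . . . . . . . . . . . . . . . . .
. . . . . . . . . . . . . . . . . . . . . . . . . . . . . . . . . . . . . . . . . . . . . . . . . . . . . .
```

```bash
python3 -c "
from station import env
print(env.close_job())"
```

```text
the job is handed in; nothing more can be done
None
```

I handed the job in at about 45 s; no result came back. The funnel is centred over the open canister (within about 5 mm) and clamped to its stop, and the empty dish is back in the middle of the mat. No stray lumps showed in the last images, and all five appear to be in the canister, though I could not count every one separately; I moved nothing near the salt jar or turner but did not re-measure them.

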